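# Load the embossing die and shut its cover

## Robot

A 6-joint arm with a two-finger parallel gripper is mounted at the origin on a cart in front of the work surface, level with it; the furniture and walls round the work are solid. World frame = base frame: x ahead of the robot, y to its left, z up, the work surface at z = 0. Lengths are in m, angles in degrees, forces in N, time in s.
With the tool pointing down it reaches from about 0.4 to 0.825 m from the base axis. Payload 7 kg.
Tool frame: the origin (TCP) lies at the very end of the fingers, on their centre line; the grasp point (between the pads) lies 19 mm behind it; z points along the fingers, y is the line along which they close (so a half turn about z gives the same grasp; the last joint's range is limited). The gripper opens to 88 mm and grips with 3 to 60 N. Pads are 19 mm wide; open, the fingers measure 130 mm over their backs; the gripper's body (78 mm by 193 mm) begins 47 mm behind the grasp point.
Start: joints at [-51.847, 20.546, 0.682, 0, -70.136, -16.507], TCP at [0.249, -0.627, 0.199] pointing down, gripper open.
Joint ranges: [-176.03, 176.03], [-82.01, 121.73], [-58.28, 71.71], [-173.87, 95.51], [-174.79, -0.11], [-173.66, 173.66]. Speed limits (degrees/s): [136.94, 136.94, 172.46, 180, 180, 180].

## Interface

Orientations are given as [roll, pitch, yaw] about the fixed x, y, z axes, in that order (R = Rz(yaw) Ry(pitch) Rx(roll)).
In Python, from plant import r gives the robot as it stands. The module is installed in compiled form; this text tells all that it offers.
- The arm moves only by the tool jog_arm, never from a script. Its arguments are lists of equal length, an entry for each row: "travel": the shift along the tool's x, y, z each as a share of 50 cm, from -1 to 1, a list of three; "dr": the turn, a rotation vector about the tool's x, y, z each as a share of 360 degrees, from -1 to 1, a list of three; "claw": the opening, from 0 (shut) to 1 (fully open). A call has exactly 10 rows; each row is the pose to reach, as a shift and turn from the pose commanded when the call began, along the tool's axes at that moment, turning the shorter way round; what a row does not reach only later rows make up. A row lasts 1/8 s, in which the tool goes at most 62.5 mm and 10.7 degrees, less where a joint would pass 70% of its speed; a pose out of reach is approached as far as the arm can. A call with a number of a shift or a turn outside -1 to 1 is refused whole. A call with a gripper value outside its range is refused whole. The fingers move at their own pace and stop on an object; "newtons" is the grip in N (left out, the last holds). Time passes only in rows, so rows that repeat a pose let the fingers close, or fill a call up. It gives the time, the measured TCP pose, the force, the opening and the grip force at its end, in the units of the state.
- r.get_state(): the state, without advancing time (a new reading comes with each control period).
- r.capture(name): name is "scene" or "top"; returns a dict with "pixels" (420x560x3 uint8, red, green, blue), "range_z" (420x560 float32, m along the optical axis (not along the pixel's ray), 0 where there is no reading), "fx", "fy", "cx", "cy" (pixels), "position" and "attitude" of the camera in the world. Camera axes: x right, y up, looking along -z (the intrinsics and any distortion apply to the point x, -y, -z); pixel columns grow to the right and rows downward; lengths in m; the calibration is good to about 2 mm. A picture is of the moment at which its call begins.
- r.close_job(): hands the job in; it is judged then, once.
Trained networks look in the newest picture that a camera, given by its name, has taken for a name from the list of things; names that differ only in an ending like _2 or _b are one class to them, and where a whole thing is asked for, a point or a joint stands for the part that bears it (a point fixed in the world has none). Each returns a list of dicts, best first, with "conf" (0 to 1); they miss things now and then, are a little off and sometimes report something else, mostly with a low value. They report only what shows in the picture. A call takes as long as a camera call. They do not tell look-alikes from the thing itself.
- r.boxes_of(name, camera): "extent" ([left, top, right, bottom] in pixels, round what is visible of it).
- r.regions_of(name, camera): "pixels" (420x560 bool, what is visible of it) and "extent" ([left, top, right, bottom] in pixels, round what is visible of it).
- r.tip_of(name, camera): "at" ([column, row] in pixels: a listed point, or the origin of a listed thing).
The state is a dict: "time_s": time; "joints": joint angles; "qd": joint speeds; "joint_torque": joint torques, N m; "tcp_pos": TCP position; "eef_rot": TCP orientation; "contact_force": force on the tool from outside, world axes, zero at the start; "moment": the same for the moment, N m; "gripper_width": finger opening in m; "gripper_force": force on a finger pad.
Only numpy, scipy, OpenCV 4.12 (cv2) and the standard library are available. Lean on these libraries where they do the work, as an engineer would, in place of code of your own. Each camera call takes 0.05 s, during which the arm holds its last target. There are 200 camera calls.

## Task

Lift the die's hinged cover by its bar until it rests open on its stop, then lay every hardwood blank on the table flat into a cavity of its own outline (discs in round ones, squares in square ones, the oblong in the oblong one), right down on the cavity floor. When all of them are in, swing the cover fully shut over them; leave the wax block where it lies.

Things in the scene. Friction and masses are not known exactly. Their poses are not given: they have to be found in the camera images.
- die: dark steel embossing die, 150 (x) x 270 (y) x 30 mm high, fixed to the table; five shallow cavities in its flat top under a hinged grey cover. Origin: centre of its underside; x points from the handle side (near the robot) to the hinge side, y left, z up. Cavities are 6 mm deep, 4 mm wider than their blanks, with little lead-in; neighbours stand 30 mm or more apart along y
- cover (a joint): cover hinge angle, rad: 0 shut, 1.85 open on its stop, leaning back past upright, where its weight holds it; below about 1.5 it falls shut, slowed by damping. Grey lid, 0.35 kg, 160 x 262 mm, 6 mm thick with an 18 mm skirt, front edge 165 mm from the hinge; shut, its inner face is 45 mm above the table, 3 mm above seated blanks. Lifting takes 2 to 4 N at the bar
- cover_bar (a point): middle of the cover's bar handle: round steel bar 10 mm thick, 120 mm long, parallel to the hinge, in the cover's plane 40 mm beyond its front edge on a post at each end, 205 mm from the hinge axis. Shut, it is 48 mm above the table. Moves and turns with the cover
- cover_hinge (a point): middle of the cover's hinge axis, 48 mm above the table at the far side of the die, 90 mm behind the die's origin; the axis is the die's y axis. Axes as the die's
- cavity_round_1 (a point): centre of the floor of the first round cavity (60 mm across) in the die; the floor is 24 mm above the table and 6 mm below the die's top face. Axes as the die's.
- cavity_round_2 (a point): centre of the floor of the second round cavity (60 mm across) in the die; the floor is 24 mm above the table and 6 mm below the die's top face. Axes as the die's.
- cavity_square_1 (a point): centre of the floor of the first square cavity (56 x 56 mm, sides along the die's x and y) in the die; the floor is 24 mm above the table and 6 mm below the die's top face. Axes as the die's.
- cavity_square_2 (a point): centre of the floor of the second square cavity (56 x 56 mm, sides along the die's x and y) in the die; the floor is 24 mm above the table and 6 mm below the die's top face. Axes as the die's.
- cavity_oblong (a point): centre of the floor of the oblong cavity (96 mm along the die's x, 48 mm along its y) in the die; the floor is 24 mm above the table and 6 mm below the die's top face. Axes as the die's.
- disc_1: plain brown hardwood disc, 56 mm across and 18 mm thick, 0.05 kg, lying flat on the table to the right of the die; origin at the centre of its underside, z up. Seated, it stands 12 mm out of the die. May be absent; its twin is alike
- disc_2: plain brown hardwood disc, 56 mm across and 18 mm thick, 0.05 kg, lying flat on the table to the right of the die; origin at the centre of its underside, z up. Seated, it stands 12 mm out of the die. May be absent; its twin is alike
- square_1: plain brown hardwood square plate, 52 x 52 mm and 18 mm thick, x and y along its sides, 0.05 kg, lying flat on the table to the right of the die; origin at the centre of its underside, z up. Seated, it stands 12 mm out of the die. May be absent; its twin is alike
- square_2: plain brown hardwood square plate, 52 x 52 mm and 18 mm thick, x and y along its sides, 0.05 kg, lying flat on the table to the right of the die; origin at the centre of its underside, z up. Seated, it stands 12 mm out of the die. May be absent; its twin is alike
- oblong: plain brown hardwood oblong plate, 92 mm (its x) x 44 mm (its y) and 18 mm thick, 0.08 kg, lying flat on the table to the right of the die; origin at the centre of its underside, z up. Seated, it stands 12 mm out of the die. May be absent
- wax_block: bystander: blue wax block, 40 (x) x 72 (y) x 32 mm, lying among the blanks; origin at the centre of its underside
Things that resemble listed ones, but are neither listed nor needed, are in the scene too. Leave any blue look-alike of the disc_1 alone. Leave any pink look-alike of the oblong alone.

How it is judged:
By the outcome, as a careful person would: the job done as asked, in the order asked, and still so for the second after the job is handed in, with the robot touching nothing.
Of disc_1, disc_2, square_1, square_2, oblong only 3 to 5 are there at a start; the rules pass over those that are not, and their reading is None.
At some moment in a run one of disc_1, disc_2, square_1, square_2, oblong may be knocked a few centimetres aside while the robot is not near it.
Once in a run the grip may slacken for a moment while it holds something.
It also fails if it takes over 210 s, if anything falls off the work surface, if the arm or the gripper's body presses on something with over 40 N, if the wrist force passes 120 N, or if a joint passes its speed limit or range.

## Working session

There is one attempt and no reset: what is moved stays moved. The work goes in short steps, Python scripts to look and compute and a tool call to move; the robot and the scene stay as the last step left them, time stands still between calls to the robot, and variables do not carry over. Pictures are saved under pics/ and viewed, at most 14 in all, crops included, and the job is handed in when it is done.

Besides the shell and the picture viewer there is one more tool, called as a command line: name --argument value ..., lists and objects as JSON in quotes. jog_arm: Moves the arm, as the interface text tells. Its arguments: {"type":"object","properties":{"travel":{"type":"array"},"dr":{"type":"array"},"claw":{"type":"array"},"newtons":{"type":"number"}},"required":["travel","dr","claw"]}

```bash
mkdir -p pics; cat > h.py <<'E'
import numpy as np, cv2
from scipy.spatial.transform import Rotation as R
from plant import r
def pts(c):
    h,w=c["range_z"].shape; v,u=np.mgrid[:h,:w]; z=c["range_z"]
    P=np.stack([(u-c["cx"])/c["fx"]*z,-(v-c["cy"])/c["fy"]*z,-z],-1)
    return P@rot(c).T+np.array(c["position"])
def rot(c):
    a=np.array(c["attitude"],float)
    return a if a.shape==(3,3) else R.from_euler('xyz',a,degrees=True).as_matrix()
def save(c,n): cv2.imwrite("pics/"+n,c["pixels"][...,::-1])
E
python3 - <<'E'
from h import *
s=r.get_state(); print(s)
for n in("scene","top"):
    c=r.capture(n); save(c,n+"0.png"); print(n,{k:c[k] for k in c if k not in("pixels","range_z")})
    np.savez(n+"0.npz",**c)
    P=pts(c)
    for o in("disc_1","square_1","oblong","wax_block","die","cover_bar","cover"):
        for d in r.regions_of(o,n)[:6]:
            m=d["pixels"]&(c["range_z"]>0); print(n,o,round(d["conf"],2),np.round(d["extent"]),np.median(P[m],0).round(3) if m.any() else None, np.median(c["pixels"][m],0) if m.any() else None)
E
```

```text
{'time_s': 0.0, 'joints': array([-5.18464223e+01,  2.05893977e+01,  6.33970961e-01, -2.00377164e-02,
       -7.01355690e+01, -1.65055740e+01]), 'qd': array([-0.02937621, -0.08142523,  0.04534401,  0.0602925 , -0.06395229,
        0.01799731]), 'joint_torque': array([ 1.71690886e-04, -5.82726896e+01,  2.93071944e+01,  6.99730530e+00,
        7.13380767e-03, -1.41948622e-04]), 'tcp_pos': array([ 0.24877045, -0.62691324,  0.19804748]), 'eef_rot': array([ 1.79907402e+02, -7.79450972e-03, -1.58358814e+02]), 'contact_force': array([-0.07289344, -0.17478307, -0.03253307]), 'moment': array([-0.03216274,  0.00595275, -0.00617034]), 'gripper_force': 0.0, 'gripper_width': 0.0878064028234157}
scene {'fx': 472.4079092602834, 'fy': 472.4079092602834, 'cx': 281.2951740337779, 'cy': 205.04169826950525, 'position': array([0.01105357, 0.75934016, 0.80060014]), 'attitude': array([ 5.36543370e+01, -1.49923292e-02, -1.46768668e+02])}
scene disc_1 0.6 [293. 212. 316. 226.] [ 0.507 -0.115  0.017] [ 42.  64. 121.]
scene disc_1 0.54 [328. 218. 351. 241.] [ 0.412 -0.124  0.017] [126.  89.  61.]
scene square_1
[... 1203 characters left out ...]
 [120.  88.  63.]
top square_1 0.84 [339. 248. 360. 268.] [ 0.423 -0.268  0.017] [115.  74.  35.]
top square_1 0.67 [384. 241. 406. 266.] [ 0.428 -0.4    0.017] [120.  88.  62.]
top square_1 0.61 [177. 180. 273. 263.] [0.535 0.092 0.051] [68. 68. 65.]
top oblong 0.86 [294. 164. 322. 186.] [ 0.677 -0.156  0.017] [87. 45. 55.]
top oblong 0.62 [336. 199. 353. 229.] [ 0.561 -0.26   0.017] [111.  79.  55.]
top wax_block 0.77 [381. 204. 405. 227.] [ 0.546 -0.401  0.031] [ 49.  84. 105.]
top die 0.92 [173. 180. 271. 261.] [0.534 0.095 0.051] [68. 68. 65.]
top cover_bar 0.62 [176. 191. 268. 264.] [0.534 0.097 0.051] [68. 68. 65.]
top cover 0.56 [178. 190. 268. 263.] [0.535 0.098 0.051] [69. 68. 65.]
```

View pictures.

View pics/top0.png

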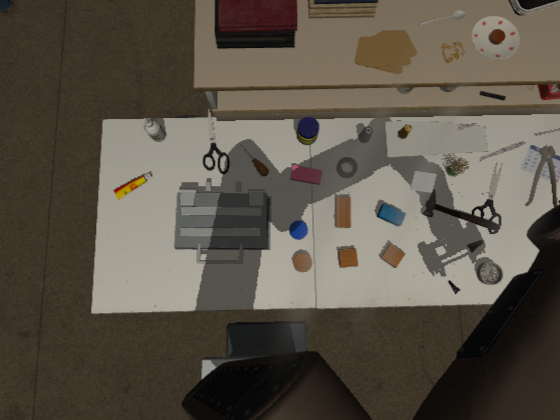

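View pics/scene0.png

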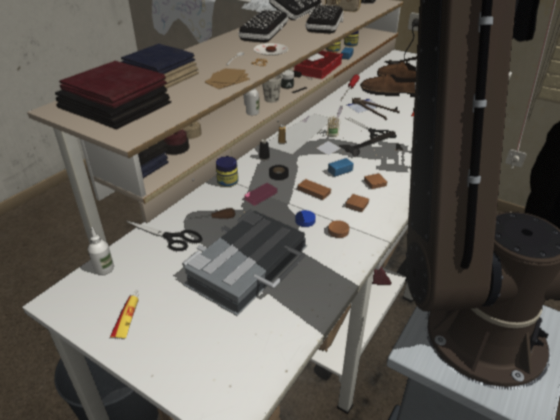

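```bash
cat >> h.py <<'E'
def blobs(c,lo=.013,hi=.022,mn=60):
    P=pts(c); m=((P[...,2]>lo)&(P[...,2]<hi)&(c["range_z"]>0)&(P[...,0]>.3)&(P[...,0]<.85)).astype(np.uint8)
    n,L=cv2.connectedComponents(m,connectivity=4); out=[]
    for i in range(1,n):
        k=L==i
        if k.sum()<mn: continue
        q=P[k]; (cx,cy),(w,h),a=cv2.minAreaRect((q[:,:2]*1000).astype(np.float32))
        out.append((q.mean(0).round(4),(round(cx,1),round(cy,1)),(round(w,1),round(h,1)),round(a,1),len(q),np.median(c["pixels"][k],0)))
    return out
E
python3 - <<'E'
from h import *
for n in("scene","top"):
    c=dict(np.load(n+"0.npz")); P=pts(c); print(n)
    for b in blobs(c): print(*b)
    for b in blobs(c,.025,.036): print('w',*b)
    for b in blobs(c,.042,.056): print('c',*b)
    t=P[(abs(P[...,2])<.01)]; print("table z",np.median(t[:,2]))
E
```

```text
scene
[ 0.534  -0.6287  0.0173] (535.9, -624.5) (196.5, 26.6) 70.5 170 [45. 42. 39.]
[ 0.6993 -0.2756  0.0179] (700.3, -277.7) (59.9, 67.4) 66.9 155 [33. 32. 30.]
[ 0.428  -0.3958  0.0172] (430.2, -398.4) (52.7, 57.0) 54.8 187 [131.  91.  62.]
[ 0.5602 -0.256   0.0176] (561.3, -260.1) (50.9, 93.9) 86.0 295 [122.  84.  57.]
[ 0.6786 -0.1492  0.0178] (677.6, -153.3) (96.7, 48.8) 77.4 306 [86. 50. 60.]
[ 0.4242 -0.2642  0.0176] (424.8, -265.9) (51.8, 57.0) 4.0 219 [131.  91.  63.]
[ 0.51   -0.1207  0.0177] (511.2, -124.5) (53.5, 55.2) 17.3 222 [ 41.   64.  136.5]
[ 0.7024 -0.0042  0.0177] (702.8, -4.2) (62.4, 15.2) 25.0 71 [59. 45. 35.]
[ 0.4138 -0.1305  0.0174] (414.6, -131.6) (55.2, 56.4) 32.9 244 [128.   90.   61.5]
[0.5344 0.2344 0.0175] (539.9, 234.8) (151.1, 13.1) 2.2 145 [40. 41. 41.]
[0.4642 0.1868 0.0177] (464.2, 186.5) (81.6, 3.1) 88.2 67 [51. 53. 54.]
[0.6569 0.3715 0.0175] (664.8, 364.9) (27.2, 104.7) 30.0 307 [192. 160.  73.]
w [ 0.7052 -1.2035  0.0313] (700.2, -1203.2) (44.2, 180.7) 84.5 86 [55.  41.5 31. ]
w [ 0.6712 -1.0388  0.0305] (670.0, -1041.9) (222.6, 55.5) 12.2 14
[... 1290 characters left out ...]
63 [153. 108.   2.]
[ 0.5608 -0.2605  0.0172] (562.0, -260.3) (42.8, 91.5) 87.1 426 [111.   79.   54.5]
[ 0.5359 -0.6313  0.0174] (538.4, -627.6) (205.3, 22.3) 69.5 404 [29. 24. 19.]
[ 0.5105 -0.1262  0.0173] (511.2, -126.0) (50.5, 54.1) 88.3 268 [ 31.   60.5 127. ]
[ 0.4278 -0.4012  0.0173] (427.9, -401.4) (52.6, 53.2) 52.6 315 [120.  89.  63.]
[ 0.4248 -0.2692  0.0172] (424.3, -269.2) (51.9, 51.7) 3.6 305 [115.  74.  35.]
[ 0.4138 -0.1357  0.0173] (414.2, -136.1) (52.7, 52.2) 88.9 278 [121.  92.  68.]
w [ 0.5473 -0.4025  0.0309] (547.8, -403.3) (72.3, 41.0) 64.2 332 [ 50.  85. 106.]
c [0.5348 0.0973 0.0511] (523.4, 98.2) (262.1, 217.2) 87.8 5229 [68. 68. 65.]
table z -0.0012638731480256737
```

```bash
cat >> h.py <<'E'
def down(yaw,tilt=0,dieyaw=0):
    # tilt>0: tool leans so that it points forward (+x of die) and down
    return R.from_euler('z',dieyaw,degrees=True)*R.from_euler('y',-tilt,degrees=True)*R.from_euler('z',-dieyaw,degrees=True)*R.from_euler('xyz',[180,0,yaw],degrees=True)
def plan(*wps):
    s=r.get_state(); p0=np.array(s["tcp_pos"]); R0=R.from_euler('xyz',s["eef_rot"],degrees=True)
    pp,rp=p0,R0
    print("t",round(s["time_s"],2),"tcp",p0.round(4),"rot",np.round(s["eef_rot"],1),"F",np.round(s["contact_force"],1),"w",round(s["gripper_width"],4))
    for p,q in wps:
        p=np.array(p,float); d=R0.inv().apply(p-p0)/.5; a=np.degrees((R0.inv()*q).as_rotvec())/360
        n=max(np.linalg.norm(p-pp)/.0625,np.degrees((rp.inv()*q).magnitude())/10.7)
        print("travel",d.round(4).tolist(),"dr",a.round(4).tolist(),"rows>=",round(n,2)); pp,rp=p,q
E
python3 - <<'E'
from h import *
for n in("top","scene"):
    c=dict(np.load(n+"0.npz")); P=pts(c)
    X,Y,Z=P[...,0],P[...,1],P[...,2]
    m=(X>.39)&(X<.445)&(Y>.03)&(Y<.17)&(Z>.035)&(Z<.06)
    q=P[m]; print(n,len(q),q.mean(0),q.min(0),q.max(0),cv2.minAreaRect((q[:,:2]*1000).astype(np.float32)))
    f=q[q[:,0]<.43]; print(np.polyfit(f[:,1],f[:,0],1), np.median(f,0))
    m=(Z>.056)&(Z<.5)&(X>.5)&(X<.95)&(Y>-.3)&(Y<.45); q=P[m]
    for lo,hi in((.056,.1),(.1,.2),(.2,.3),(.3,.5)):
        k=q[(q[:,2]>lo)&(q[:,2]<hi)]
        if len(k): print(lo,len(k),k.min(0).round(3),k.max(0).round(3))
dy=-2.2
up=.12
q=down(-92.2,30,dy); b=np.array([.420,.102,.048])
d=q.apply([0,0,1])
print(d)
plan(([.33,-.4,.25],down(-130)),([.33,-.1,.25],down(-92)),(b+d*(.019-.1),q),(b+d*.019,q))
E
```

```text
top 226 [0.42272007 0.10128763 0.051306  ] [0.41429939 0.03766252 0.04477382] [0.4425937  0.16602797 0.05824876] ((428.7325134277344, 101.86390686035156), (128.40744018554688, 28.27971839904785), 89.72473907470703)
[0.02020482 0.41833061] [0.42014941 0.10038781 0.05157462]
0.056 3921 [ 0.5   -0.3    0.056] [0.921 0.322 0.1  ]
0.1 180 [0.81  0.103 0.1  ] [0.908 0.306 0.199]
0.2 6591 [ 0.849 -0.3    0.214] [0.95  0.14  0.243]
scene 272 [0.42378213 0.10789008 0.05149945] [0.41329207 0.0390999  0.04369639] [0.44416923 0.16980133 0.05571415] ((428.72479248046875, 104.44721221923828), (130.69004821777344, 30.663795471191406), 89.89686584472656)
[0.02751149 0.41752568] [0.41982582 0.10872932 0.05188392]
0.056 3847 [ 0.5   -0.299  0.056] [0.95  0.325 0.1  ]
0.1 1755 [ 0.809 -0.148  0.1  ] [0.95  0.312 0.2  ]
0.2 3490 [ 0.847 -0.3    0.2  ] [0.95  0.144 0.246]
[ 0.49963146 -0.0191939  -0.8660254 ]
t 0.8 tcp [ 0.249  -0.6274  0.199 ] rot [-180.     0.  -158.4] F [-0.1  1.1 -0.3] w 0.0875
travel [-0.3183, 0.3629, -0.1021] dr [-0.0, 0.0, -0.0788] rows>= 3.95
travel [-0.5397, 0.9206, -0.1021] dr [-0.0, 0.0, -0.1843] rows>= 4.8
travel [-0.7819, 1.2625, 0.1616] dr [0.0738, -0.0481, -0.1794] rows>= 3.96
travel [-0.8733, 1.222, 0.3348] dr [0.0738, -0.0481, -0.1794] rows>= 1.6
```

```bash
python3 - <<'E'
from h import *
c=dict(np.load("top0.npz")); P=pts(c)
for u in (220,300,400):
    print([(v,*P[v,u].round(3)) for v in (60,75,80,84,88,95,105,112,118)])
b=np.array([.420,.1015,.048]); q=down(-92.2)
plan(([.40,-.35,.25],down(-130)),([.40,-.1,.25],down(-92)),(b+[0,0,.06],q),(b-[0,0,.017],q))
E
```

```text
[(60, np.float64(0.928), np.float64(0.074), np.float64(0.234)), (75, np.float64(0.886), np.float64(0.073), np.float64(0.234)), (80, np.float64(0.871), np.float64(0.073), np.float64(0.235)), (84, np.float64(0.862), np.float64(0.073), np.float64(0.233)), (88, np.float64(0.853), np.float64(0.074), np.float64(0.228)), (95, np.float64(0.905), np.float64(0.097), np.float64(0.086)), (105, np.float64(0.874), np.float64(0.097), np.float64(0.085)), (112, np.float64(0.854), np.float64(0.097), np.float64(0.082)), (118, np.float64(0.862), np.float64(0.107), np.float64(0.02))]
[(60, np.float64(0.922), np.float64(-0.132), np.float64(0.236)), (75, np.float64(0.882), np.float64(-0.131), np.float64(0.234)), (80, np.float64(0.867), np.float64(-0.131), np.float64(0.236)), (84, np.float64(0.856), np.float64(-0.13), np.float64(0.236)), (88, np.float64(0.851), np.float64(-0.131), np.float64(0.223)), (95, np.float64(0.9), np.float64(-0.139), np.float64(0.086)), (105, np.float64(0.87), np.float64(-0.138), np.float64(0.082)), (112, np.float64(0.862), np.float64(-0.14), np.float64(0.052)), (118, np.float64(0.8
[... 292 characters left out ...]
0.232)), (88, np.float64(0.905), np.float64(-0.429), np.float64(0.108)), (95, np.float64(0.894), np.float64(-0.435), np.float64(0.086)), (105, np.float64(0.863), np.float64(-0.433), np.float64(0.085)), (112, np.float64(0.863), np.float64(-0.448), np.float64(0.035)), (118, np.float64(0.859), np.float64(-0.459), np.float64(-0.001))]
t 0.8 tcp [ 0.249  -0.6274  0.199 ] rot [-180.     0.  -158.4] F [-0.1  1.1 -0.3] w 0.0875
travel [-0.4854, 0.4042, -0.1021] dr [-0.0, 0.0, -0.0788] rows>= 5.12
travel [-0.6698, 0.8689, -0.1021] dr [-0.0, 0.0, -0.1843] rows>= 4.0
travel [-0.8556, 1.2288, 0.1819] dr [-0.0, 0.0, -0.1838] rows>= 3.96
travel [-0.8556, 1.2288, 0.3359] dr [-0.0, 0.0, -0.1838] rows>= 1.23
```

jog_arm --travel '[[-0.485,0.404,-0.102],[-0.485,0.404,-0.102],[-0.485,0.404,-0.102],[-0.485,0.404,-0.102],[-0.485,0.404,-0.102],[-0.67,0.869,-0.102],[-0.67,0.869,-0.102],[-0.67,0.869,-0.102],[-0.67,0.869,-0.102],[-0.67,0.869,-0.102]]' --dr '[[0,0,-0.079],[0,0,-0.079],[0,0,-0.079],[0,0,-0.079],[0,0,-0.079],[0,0,-0.184],[0,0,-0.184],[0,0,-0.184],[0,0,-0.184],[0,0,-0.184]]' --claw '[0.32,0.32,0.32,0.32,0.32,0.32,0.32,0.32,0.32,0.32]'

```text
time_s: 2.05
tcp_pos: [0.4003, -0.0966, 0.2506]
eef_rot: [-179.9, 0.0, -91.7]
contact_force: [0.3, -1.2, -0.1]
gripper_width: 0.028
gripper_force: 0.0
```

```bash
python3 - <<'E'
from h import *
b=np.array([.420,.1015,.048]); q=down(-92.2)
plan((b+[0,0,.06],q),(b-[0,0,.017],q))
c=r.capture("top"); save(c,"top1.png")
for x in blobs(c): print(*x)
E
```

```text
t 2.05 tcp [ 0.4003 -0.0966  0.2506] rot [-179.9    0.   -91.7] F [ 0.3 -1.2 -0.1] w 0.028
travel [-0.3968, -0.0272, 0.2857] dr [-0.0003, 0.0001, 0.0014] rows>= 3.92
travel [-0.3967, -0.0268, 0.4397] dr [-0.0003, 0.0001, 0.0014] rows>= 1.23
[ 0.7208 -0.8979  0.0162] (712.7, -897.2) (42.0, 87.1) 75.8 178 [102.5  94.   83. ]
[ 0.6992 -0.2807  0.0177] (698.8, -279.7) (60.9, 60.3) 86.9 218 [87. 83. 77.]
[ 0.6784 -0.1558  0.0169] (678.8, -155.4) (90.9, 44.9) 78.2 417 [191.  99. 122.]
[0.6603 0.3612 0.0172] (664.0, 359.3) (26.9, 99.7) 27.4 159 [180. 139.   0.]
[ 0.5871 -0.5227  0.0178] (583.1, -521.0) (15.0, 70.8) 54.3 61 [52. 49. 45.]
[ 0.5608 -0.2603  0.017 ] (562.1, -260.5) (42.3, 91.9) 86.9 430 [128.  92.  62.]
[ 0.5345 -0.6341  0.0174] (538.8, -629.5) (201.1, 25.5) 68.5 410 [37. 30. 25.]
[ 0.4277 -0.401   0.0172] (427.9, -401.0) (52.6, 52.2) 52.9 312 [138. 102.  73.]
[ 0.4235 -0.2805  0.0174] (425.2, -280.9) (32.3, 52.4) 88.3 174 [134.  87.  40.]
```

jog_arm --travel '[[-0.397,-0.027,0.286],[-0.397,-0.027,0.286],[-0.397,-0.027,0.286],[-0.397,-0.027,0.286],[-0.397,-0.027,0.36],[-0.397,-0.027,0.4],[-0.397,-0.027,0.44],[-0.397,-0.027,0.44],[-0.397,-0.027,0.44],[-0.397,-0.027,0.44]]' --dr '[[0,0,0.0014],[0,0,0.0014],[0,0,0.0014],[0,0,0.0014],[0,0,0.0014],[0,0,0.0014],[0,0,0.0014],[0,0,0.0014],[0,0,0.0014],[0,0,0.0014]]' --claw '[0.31,0.31,0.31,0.31,0.31,0.31,0.31,0.0,0.0,0.0]' --newtons 25

```text
time_s: 3.35
tcp_pos: [0.4216, 0.098, 0.0308]
eef_rot: [-179.9, 0.1, -92.7]
contact_force: [0.3, -0.8, -0.3]
gripper_width: 0.0034
gripper_force: 0.0
```

```bash
python3 - <<'E'
from h import *
s=r.get_state(); print(s["gripper_force"])
h=np.array([.625,.0943,.048]); q=down(-92.2)
b=np.array(s["tcp_pos"]); 
R0=205e-3; dx=np.array([np.cos(np.radians(-2.2)),np.sin(np.radians(-2.2)),0])
W=[(b+R0*((1-np.cos(t))*dx+np.array([0,0,np.sin(t)])),q) for t in np.radians([10,20,32,44,56,68,80,92,100,106])]
plan(*W)
E
```

```text
0.0
t 3.35 tcp [0.4216 0.098  0.0308] rot [-1.799e+02  1.000e-01 -9.270e+01] F [ 0.3 -0.8 -0.3] w 0.0034
travel [-0.0001, -0.0063, -0.0712] dr [-0.0002, 0.0002, -0.0013] rows>= 0.57
travel [-0.0003, -0.0249, -0.1402] dr [-0.0002, 0.0002, -0.0013] rows>= 0.57
travel [-0.0007, -0.0626, -0.2172] dr [-0.0002, 0.0002, -0.0013] rows>= 0.69
travel [-0.0012, -0.1154, -0.2847] dr [-0.0002, 0.0002, -0.0013] rows>= 0.69
travel [-0.0018, -0.1812, -0.3397] dr [-0.0002, 0.0002, -0.0013] rows>= 0.69
travel [-0.0024, -0.2569, -0.3798] dr [-0.0002, 0.0002, -0.0013] rows>= 0.69
travel [-0.0031, -0.3393, -0.4033] dr [-0.0002, 0.0002, -0.0013] rows>= 0.69
travel [-0.0038, -0.4248, -0.4092] dr [-0.0002, 0.0002, -0.0013] rows>= 0.69
travel [-0.0042, -0.4817, -0.4031] dr [-0.0002, 0.0002, -0.0013] rows>= 0.46
travel [-0.0045, -0.5235, -0.3934] dr [-0.0002, 0.0002, -0.0013] rows>= 0.34
```

```bash
python3 - <<'E'
from h import *
for n in("scene","top"):
    c=r.capture(n); u=(170,190,330,330) if n=="scene" else (160,160,320,300)
    cr=c["pixels"][u[1]:u[3],u[0]:u[2],::-1]
    globals()[n]=cv2.resize(cr,(400,350),interpolation=cv2.INTER_CUBIC)
cv2.imwrite("pics/bar.png",np.hstack([scene,top]))
E
```

```text
(no output)
```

View pics/bar.png

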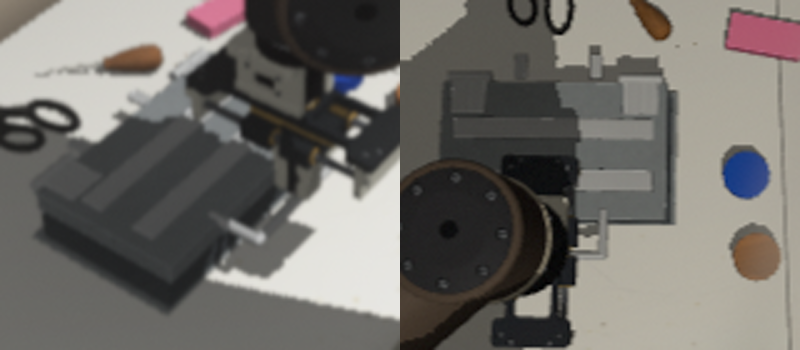

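```bash
python3 - <<'E'
from h import *
s=r.get_state(); print(s)
c=r.capture("scene"); P=pts(c);X,Y,Z=[P[...,i] for i in range(3)]
m=(X>.37)&(X<.46)&(Y>.0)&(Y<.17)&(Z>.01)&(Z<.08)
q=P[m]
import collections
for y in np.arange(.0,.17,.01):
    k=q[(q[:,1]>=y)&(q[:,1]<y+.01)]
    print(round(y,3),[tuple((a*1000).astype(int)[[0,2]]) for a in k[np.argsort(k[:,0])]][::3])
E
```

```text
{'time_s': 3.45, 'joints': array([ 3.94256944e+01,  8.74796689e+00, -4.16293588e+01,  4.53113034e-03,
       -3.95368637e+01, -4.20614516e+01]), 'qd': array([ 0.28592681,  0.13967061, -0.26174874, -0.081449  ,  0.17272127,
       -0.02744098]), 'joint_torque': array([-8.81298166e-02, -3.22238517e+01,  1.98833531e+01,  4.75339919e+00,
       -3.04017041e-02,  1.39077918e-03]), 'tcp_pos': array([0.42135062, 0.0980902 , 0.03067769]), 'eef_rot': array([-1.79934356e+02,  5.53414620e-02, -9.26322332e+01]), 'contact_force': array([ 0.76944484,  0.25069687, -0.57387539]), 'moment': array([0.04062089, 0.09157138, 0.02722395]), 'gripper_force': 0.0, 'gripper_width': 0.0009112349813203942}
0.0 []
0.01 []
0.02 []
0.03 []
0.04 [(np.int64(417), np.int64(52))]
0.05 [(np.int64(414), np.int64(49)), (np.int64(416), np.int64(48)), (np.int64(419), np.int64(52))]
0.06 [(np.int64(413), np.int64(50)), (np.int64(415), np.int64(51)), (np.int64(417), np.int64(54)), (np.int64(421), np.int64(50))]
0.07 [(np.int64(415), np.int64(48))]
0.08 [(np.int64(407), np.int64(60)), (np.int64(459), np.int64(39)), (np.int64(
[... 2312 characters left out ...]
1), np.int64(44)), (np.int64(423), np.int64(48)), (np.int64(424), np.int64(53)), (np.int64(426), np.int64(52)), (np.int64(427), np.int64(49)), (np.int64(428), np.int64(51)), (np.int64(429), np.int64(55)), (np.int64(432), np.int64(51)), (np.int64(433), np.int64(55)), (np.int64(434), np.int64(52)), (np.int64(436), np.int64(52)), (np.int64(438), np.int64(50)), (np.int64(439), np.int64(53)), (np.int64(441), np.int64(50)), (np.int64(443), np.int64(49)), (np.int64(446), np.int64(53)), (np.int64(447), np.int64(54)), (np.int64(450), np.int64(51)), (np.int64(451), np.int64(54)), (np.int64(452), np.int64(50)), (np.int64(454), np.int64(53)), (np.int64(455), np.int64(50)), (np.int64(457), np.int64(53))]
```

```bash
python3 - <<'E'
from h import *
c=r.capture("scene")
cr=c["pixels"][235:300,245:325,::-1].astype(float)*1.6
cv2.imwrite("pics/zoom.png",cv2.resize(cr.clip(0,255).astype(np.uint8),(720,585),interpolation=cv2.INTER_CUBIC))
P=pts(c)
for v in range(256,296,3): print(v,[tuple((P[v,u]*1000).astype(int).tolist()) for u in range(272,298,3)])
E
```

```text
256 [(478, 85, 49), (471, 82, 50), (463, 81, 53), (437, 109, 88), (430, 108, 90), (421, 109, 96), (396, 137, 130), (389, 137, 133), (401, 104, 102)]
259 [(471, 95, 51), (464, 93, 52), (458, 90, 53), (437, 109, 79), (430, 107, 81), (422, 108, 86), (412, 110, 92), (405, 110, 96), (404, 99, 88)]
262 [(466, 102, 49), (460, 99, 49), (460, 86, 39), (436, 110, 70), (428, 111, 76), (421, 109, 78), (412, 111, 84), (405, 109, 86), (405, 97, 76)]
265 [(461, 110, 49), (461, 97, 39), (461, 85, 28), (461, 72, 18), (429, 109, 65), (423, 106, 65), (413, 109, 73), (406, 108, 76), (407, 94, 64)]
268 [(461, 110, 40), (460, 99, 31), (460, 86, 20), (461, 72, 9), (460, 60, 0), (420, 110, 61), (413, 109, 64), (408, 105, 64), (436, 44, 0)]
271 [(462, 109, 28), (461, 97, 19), (460, 86, 11), (460, 74, 1), (454, 70, 1), (421, 109, 51), (415, 105, 50), (437, 56, 0), (432, 50, -2)]
274 [(461, 110, 20), (461, 99, 11), (459, 88, 3), (457, 79, -2), (420, 122, 52), (416, 117, 50), (438, 67, -2), (431, 66, 0), (426, 60, -1)]
277 [(460, 112, 13), (459, 101, 4), (456, 93, -1), (421, 133, 52), (417, 128, 49), (438, 81, 
[... 205 characters left out ...]
52), (421, 157, 53), (418, 150, 49), (440, 104, -2), (433, 102, 0), (429, 96, -3), (421, 95, 0), (415, 92, 1), (411, 85, -2)]
286 [(423, 166, 51), (419, 161, 49), (440, 117, -1), (435, 112, -2), (428, 110, 0), (423, 104, -2), (416, 102, 0), (412, 97, -2), (405, 94, 0)]
289 [(448, 130, -3), (441, 127, -2), (435, 124, -1), (427, 123, 1), (423, 118, 0), (417, 114, 0), (411, 111, 1), (405, 107, 0), (401, 100, -3)]
292 [(440, 142, 0), (436, 135, -2), (429, 133, 0), (424, 129, -1), (418, 125, -1), (412, 122, 0), (406, 118, 0), (401, 113, -1), (395, 110, -1)]
295 [(436, 148, 0), (431, 143, -2), (424, 141, 0), (417, 139, 1), (412, 135, 1), (408, 128, -2), (400, 128, 2), (395, 123, 0), (390, 118, 0)]
```

View pics/zoom.png

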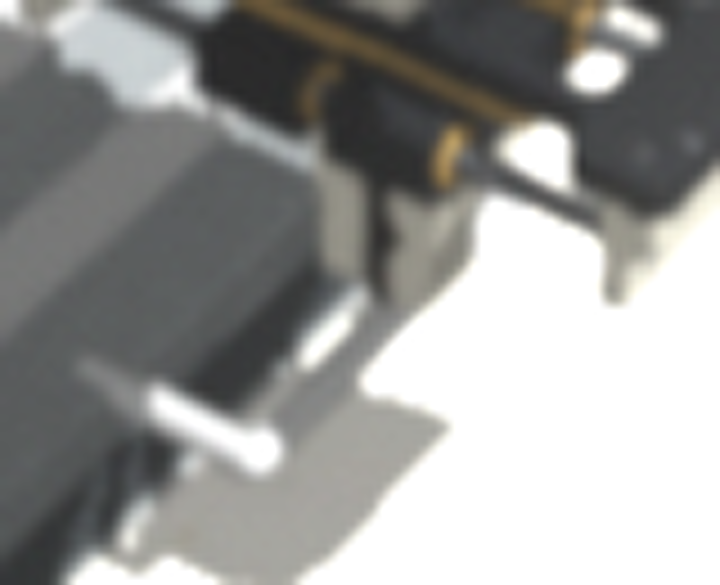

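```bash
python3 - <<'E'
from h import *
c=r.capture("scene")
def proj(p):
    q=rot(c).T@(np.array(p)-np.array(c["position"])); return np.round([c["cx"]+c["fx"]*q[0]/-q[2],c["cy"]-c["fy"]*q[1]/-q[2]],1)
for x in(.410,.421,.432):
    for z in (.07,.05,.04,.031): print(x,z,proj([x,.108,z]),proj([x,.089,z]))
s=r.get_state();print(s["gripper_width"],s["gripper_force"],s["tcp_pos"])
E
```

```text
0.41 0.07 [291.7 266.4] [296.2 261.4]
0.41 0.05 [291.6 272.8] [296.  267.9]
0.41 0.04 [291.5 276. ] [295.9 271.1]
0.41 0.031 [291.5 278.9] [295.9 273.9]
0.421 0.07 [287.5 264.5] [292.1 259.6]
0.421 0.05 [287.4 271. ] [291.9 266. ]
0.421 0.04 [287.4 274.1] [291.9 269.2]
0.421 0.031 [287.4 277. ] [291.8 272.1]
0.432 0.07 [283.4 262.6] [287.9 257.8]
0.432 0.05 [283.3 269.1] [287.9 264.2]
0.432 0.04 [283.3 272.3] [287.8 267.4]
0.432 0.031 [283.3 275.1] [287.8 270.2]
-0.00010329946186830451 0.0 [0.42106433 0.0980646  0.03035915]
```

jog_arm --travel '[[0,0,-0.1],[0,0,-0.15],[0,0,-0.15],[0,0,-0.15],[0,0,-0.15],[0,0,-0.15],[0,0,-0.15],[0,0,-0.15],[0,0,-0.15],[0,0,-0.15]]' --dr '[[0,0,0],[0,0,0],[0,0,0],[0,0,0],[0,0,0],[0,0,0],[0,0,0],[0,0,0],[0,0,0],[0,0,0]]' --claw '[0,0,0,0,0.32,0.32,0.32,0.32,0.32,0.32]'

```text
time_s: 4.85
tcp_pos: [0.4209, 0.0979, 0.105]
eef_rot: [-180.0, 0.0, -92.6]
contact_force: [-0.5, -0.1, -0.3]
gripper_width: 0.028
gripper_force: 0.0
```

```bash
python3 - <<'E'
from h import *
s=r.get_state();print(s["gripper_width"],s["tcp_pos"],s["eef_rot"])
c=r.capture("scene");P=pts(c)
t=s["tcp_pos"]; m=(abs(P[...,0]-t[0])<.05)&(abs(P[...,1]-t[1])<.03)&(P[...,2]>.06)&(P[...,2]<.2)
q=P[m]; q=q[np.argsort(q[:,2])]; print((q[:40]*1000).astype(int).tolist())
cr=c["pixels"][200:290,235:345,::-1].astype(float)*1.4
cv2.imwrite("pics/zoom2.png",cv2.resize(cr.clip(0,255).astype(np.uint8),(660,540),interpolation=cv2.INTER_CUBIC))
E
```

```text
0.028029044861726877 [0.42087806 0.09794058 0.1049512 ] [-1.79999371e+02  4.28943798e-03 -9.26188549e+01]
[[436, 106, 132], [404, 108, 133], [436, 94, 133], [436, 102, 133], [436, 90, 133], [437, 108, 133], [435, 99, 134], [437, 89, 135], [437, 97, 135], [451, 107, 135], [401, 110, 135], [406, 110, 136], [393, 102, 136], [407, 108, 136], [436, 95, 137], [393, 99, 137], [393, 111, 137], [403, 110, 137], [444, 110, 138], [394, 112, 138], [442, 109, 138], [447, 109, 138], [392, 92, 138], [434, 105, 138], [436, 110, 138], [436, 106, 139], [436, 103, 139], [392, 109, 139], [438, 108, 139], [391, 89, 139], [391, 97, 139], [450, 108, 139], [397, 112, 139], [439, 109, 139], [448, 107, 139], [395, 112, 139], [393, 111, 140], [435, 99, 140], [435, 96, 140], [398, 111, 140]]
```

View pics/zoom2.png

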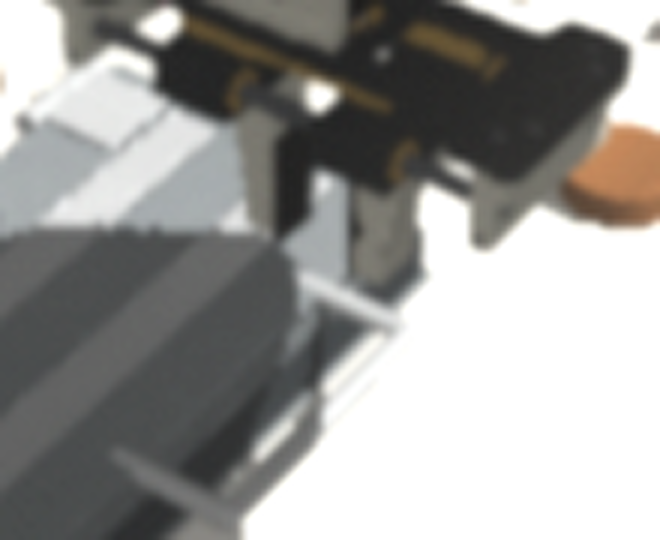

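jog_arm --travel '[[0,0,0.08],[0,0,0.12],[0,0,0.16],[0,0,0.194],[0,0,0.194],[0,0,0.194],[0,0,0.194],[0,0,0.194],[0,0,0.194],[0,0,0.194]]' --dr '[[0,0,0],[0,0,0],[0,0,0],[0,0,0],[0,0,0],[0,0,0],[0,0,0],[0,0,0],[0,0,0],[0,0,0]]' --claw '[0.32,0.32,0.32,0.32,0.32,0,0,0,0,0]' --newtons 25

```text
time_s: 6.15
tcp_pos: [0.4205, 0.0982, 0.0086]
eef_rot: [180.0, 0.0, -92.6]
contact_force: [-5.7, 3.3, 5.5]
gripper_width: 0.0092
gripper_force: 25.0
```

```bash
python3 - <<'E'
from h import *
s=r.get_state(); print(s["gripper_force"],s["gripper_width"])
q=down(-92.6)
b=np.array(s["tcp_pos"]); 
R0=205e-3; dx=np.array([np.cos(np.radians(-2.2)),np.sin(np.radians(-2.2)),0])
W=[(b+R0*((1-np.cos(t))*dx+np.array([0,0,np.sin(t)])),q) for t in np.radians([8,18,30,42,54,66,78,90,98,105.5])]
plan(*W)
E
```

```text
24.95225429534912 0.009164157505633734
t 6.15 tcp [0.4205 0.0982 0.0086] rot [180.    0.  -92.6] F [-5.7  3.3  5.5] w 0.0092
travel [-0.0001, -0.004, -0.0571] dr [0.0, 0.0001, -0.0001] rows>= 0.46
travel [-0.0002, -0.0201, -0.1267] dr [0.0, 0.0001, -0.0001] rows>= 0.57
travel [-0.0006, -0.0549, -0.205] dr [0.0, 0.0001, -0.0001] rows>= 0.69
travel [-0.001, -0.1053, -0.2744] dr [0.0, 0.0001, -0.0001] rows>= 0.69
travel [-0.0015, -0.169, -0.3317] dr [0.0, 0.0001, -0.0001] rows>= 0.69
travel [-0.0021, -0.2432, -0.3746] dr [0.0, 0.0001, -0.0001] rows>= 0.69
travel [-0.0027, -0.3247, -0.4011] dr [0.0, 0.0001, -0.0001] rows>= 0.69
travel [-0.0034, -0.41, -0.41] dr [0.0, 0.0001, -0.0001] rows>= 0.69
travel [-0.0038, -0.467, -0.406] dr [0.0, 0.0001, -0.0001] rows>= 0.46
travel [-0.0042, -0.5195, -0.3951] dr [0.0, 0.0001, -0.0001] rows>= 0.43
```

jog_arm --travel '[[0,-0.001,-0.029],[0,-0.004,-0.057],[0,-0.011,-0.092],[0,-0.02,-0.127],[0,-0.036,-0.166],[-0.001,-0.055,-0.205],[-0.001,-0.079,-0.24],[-0.001,-0.105,-0.274],[-0.001,-0.137,-0.304],[-0.0015,-0.169,-0.332]]' --dr '[[0,0,0],[0,0,0],[0,0,0],[0,0,0],[0,0,0],[0,0,0],[0,0,0],[0,0,0],[0,0,0],[0,0,0]]' --claw '[0,0,0,0,0,0,0,0,0,0]'

```text
time_s: 7.4
tcp_pos: [0.5029, 0.095, 0.1757]
eef_rot: [179.8, 0.0, -92.6]
contact_force: [-7.1, 2.4, 5.4]
gripper_width: 0.0089
gripper_force: 25.0
```

```bash
python3 - <<'E'
from h import *
s=r.get_state(); print(s["gripper_force"],s["gripper_width"])
q=down(-92.6)
b=np.array([.4205,.0982,.0086])
R0=205e-3; dx=np.array([np.cos(np.radians(-2.2)),np.sin(np.radians(-2.2)),0])
W=[(b+R0*((1-np.cos(t))*dx+np.array([0,0,np.sin(t)])),q) for t in np.radians([54,60,66,72,78,84,90,96,101,106])]
plan(*W)
E
```

```text
25.033501982688904 0.008909181138939088
t 7.4 tcp [0.5029 0.095  0.1757] rot [179.8   0.  -92.6] F [-7.1  2.4  5.4] w 0.0089
travel [-0.0001, -0.0041, 0.0026] dr [0.0005, 0.0001, 0.0] rows>= 0.04
travel [-0.0004, -0.04, -0.0209] dr [0.0005, 0.0001, 0.0] rows>= 0.34
travel [-0.0006, -0.0782, -0.0405] dr [0.0005, 0.0001, 0.0] rows>= 0.34
travel [-0.0009, -0.1182, -0.056] dr [0.0005, 0.0001, 0.0] rows>= 0.34
travel [-0.0012, -0.1596, -0.0673] dr [0.0005, 0.0001, 0.0] rows>= 0.34
travel [-0.0015, -0.202, -0.0741] dr [0.0005, 0.0001, 0.0] rows>= 0.34
travel [-0.0018, -0.2449, -0.0765] dr [0.0005, 0.0001, 0.0] rows>= 0.34
travel [-0.0021, -0.2877, -0.0744] dr [0.0005, 0.0001, 0.0] rows>= 0.34
travel [-0.0023, -0.3231, -0.0692] dr [0.0005, 0.0001, 0.0] rows>= 0.29
travel [-0.0026, -0.3579, -0.061] dr [0.0005, 0.0001, 0.0] rows>= 0.29
```

jog_arm --travel '[[0,-0.04,-0.021],[-0.001,-0.078,-0.0405],[-0.001,-0.118,-0.056],[-0.001,-0.16,-0.067],[-0.001,-0.202,-0.074],[-0.002,-0.245,-0.0765],[-0.002,-0.288,-0.074],[-0.002,-0.323,-0.069],[-0.0025,-0.352,-0.062],[-0.0025,-0.352,-0.062]]' --dr '[[0,0,0],[0,0,0],[0,0,0],[0,0,0],[0,0,0],[0,0,0],[0,0,0],[0,0,0],[0,0,0],[0,0,0]]' --claw '[0,0,0,0,0,0,0,0,0,0]'

```text
time_s: 8.65
tcp_pos: [0.6816, 0.0881, 0.2048]
eef_rot: [180.0, -0.0, -92.6]
contact_force: [-0.5, 2.4, 1.3]
gripper_width: 0.0089
gripper_force: 25.1
```

```bash
python3 - <<'E'
from h import *
s=r.get_state(); print(s["gripper_force"],s["gripper_width"])
plan(([s["tcp_pos"][0]+.005,s["tcp_pos"][1],s["tcp_pos"][2]+.08],down(-92.6)),([.48,-.1,.3],down(-92.6)))
c=r.capture("scene"); save(c,"open.png")
E
```

```text
25.077695846557617 0.00891951924225196
t 8.65 tcp [0.6816 0.0881 0.2048] rot [180.   -0.  -92.6] F [-0.5  2.4  1.3] w 0.0089
travel [-0.0004, -0.0099, -0.16] dr [0.0001, -0.0, -0.0] rows>= 1.28
travel [0.3942, 0.3858, -0.1901] dr [0.0001, -0.0, -0.0] rows>= 4.48
```

View pics/open.png

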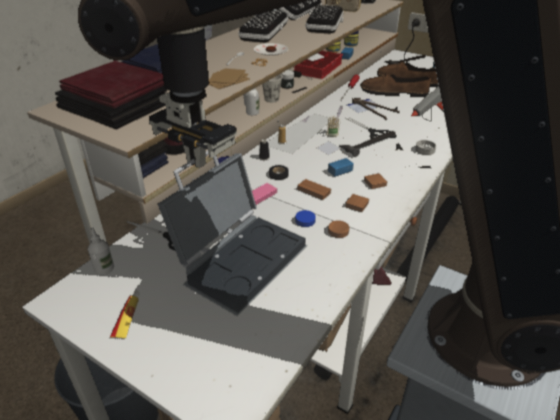

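jog_arm --travel '[[0,0,0],[0,0,0],[0,0,0],[0,0,-0.08],[0,0,-0.17],[0.1,0.1,-0.19],[0.3,0.3,-0.19],[0.5,0.42,-0.19],[0.8,0.44,-0.19],[0.95,0.44,-0.19]]' --dr '[[0,0,0],[0,0,0],[0,0,0],[0,0,0],[0,0,0],[0,0,0],[0,0,0],[0,0,0],[0,0,0],[0,0,0]]' --claw '[0.3,0.3,0.3,0.3,0.3,0.5,0.8,1,1,1]'

```text
time_s: 9.95
tcp_pos: [0.5056, -0.1628, 0.3006]
eef_rot: [-179.9, -0.0, -92.6]
contact_force: [1.8, -0.8, -0.5]
gripper_width: 0.0707
gripper_force: 0.0
```

jog_arm --travel '[[0.4,0,0],[0.4,0,0],[0.4,0,0],[0.4,0,0],[0.4,0,0],[0.4,0,0],[0.4,0,0],[0.4,0,0],[0.4,0,0],[0.4,0,0]]' --dr '[[0,0,0],[0,0,0],[0,0,0],[0,0,0],[0,0,0],[0,0,0],[0,0,0],[0,0,0],[0,0,0],[0,0,0]]' --claw '[1,1,1,1,1,1,1,1,1,1]'

```text
time_s: 11.2
tcp_pos: [0.4979, -0.361, 0.2998]
eef_rot: [-180.0, -0.0, -92.6]
contact_force: [0.3, 0.1, -0.2]
gripper_width: 0.0876
gripper_force: 0.0
```

```bash
python3 - <<'E'
from h import *
s=r.get_state(); print(s["tcp_pos"],s["gripper_width"])
for n in("scene","top"):
    c=r.capture(n); save(c,n+"2.png"); np.savez(n+"2.npz",**c); P=pts(c)
    for b in blobs(c,.013,.022,100): print(*b)
    for o in("cavity_round_1","cavity_square_1","cavity_oblong","die","cover_hinge"):
        for d in r.tip_of(o,n)[:4]:
            u,v=np.round(d["at"]).astype(int); print(n,o,round(d["conf"],2),d["at"],P[v,u].round(4))
c=dict(np.load("top2.npz"))
cv2.imwrite("pics/die.png",cv2.resize((c["pixels"][170:280,165:285,::-1]*1.8).clip(0,255).astype(np.uint8),(654,600),interpolation=cv2.INTER_CUBIC))
E
```

```text
[ 0.49794405 -0.36097913  0.29975584] 0.08762176221860754
[ 0.5336 -0.6291  0.0174] (538.8, -623.6) (198.4, 29.3) 68.6 179 [54. 51. 47.]
[ 0.6987 -0.2745  0.0181] (699.6, -276.0) (62.1, 64.3) 73.3 160 [41. 39. 38.]
[ 0.4282 -0.3959  0.0173] (429.8, -398.2) (53.6, 58.3) 55.8 181 [139.  98.  68.]
[ 0.5605 -0.2556  0.0177] (562.1, -258.1) (49.3, 93.3) 85.6 297 [129.  90.  63.]
[ 0.6752 -0.157   0.0178] (678.6, -155.1) (89.7, 47.9) 77.9 247 [199. 113. 139.]
[ 0.4241 -0.2637  0.0176] (424.7, -265.5) (53.9, 58.7) 4.3 221 [137.  97.  68.]
[ 0.51   -0.121   0.0177] (512.0, -123.2) (54.4, 55.0) 32.8 225 [ 49.  73. 154.]
[ 0.4139 -0.1306  0.0175] (413.7, -131.9) (55.7, 55.0) 44.4 243 [135.  96.  67.]
[0.4736 0.1797 0.0173] (467.0, 160.0) (184.3, 56.8) 68.9 182 [37. 38. 38.]
[0.6565 0.3727 0.0171] (664.0, 364.7) (28.5, 103.6) 29.3 298 [196. 164.  76.]
scene cavity_round_1 0.83 [237.0, 287.5] [0.5002 0.1933 0.0245]
scene cavity_round_1 0.59 [263.8, 233.4] [ 5.616e-01 -1.000e-04  2.180e-02]
scene cavity_square_1 0.78 [215.5, 275.7] [0.5629 0.1906 0.0254]
scene cavity_square_1 0.7 [282.4, 239.4] [
[... 339 characters left out ...]
1) 31.6 198 [206. 153.   7.]
[ 0.5132 -0.689   0.0172] (515.7, -685.7) (81.2, 22.5) 70.8 153 [57. 49. 43.]
[ 0.5137 -0.1175  0.0174] (514.0, -117.3) (19.5, 53.4) 72.6 109 [ 34.  81. 173.]
[ 0.424  -0.4111  0.017 ] (424.2, -406.4) (41.3, 51.4) 53.8 183 [156. 107.  63.]
top cavity_round_1 0.95 [192.4, 235.8] [0.4969 0.1864 0.0239]
top cavity_round_1 0.77 [253.5, 214.3] [0.5581 0.0046 0.022 ]
top cavity_square_1 0.69 [253.0, 234.0] [0.4989 0.0083 0.0211]
top cavity_square_1 0.65 [194.3, 215.0] [0.5593 0.1819 0.0219]
top cavity_oblong 0.76 [222.0, 223.9] [0.5303 0.0989 0.0235]
top die 0.87 [224.0, 222.4] [0.5357 0.0927 0.0261]
top cover_hinge 0.8 [221.8, 191.9] [ 6.319e-01  1.028e-01 -1.000e-04]
```

View pics/die.png

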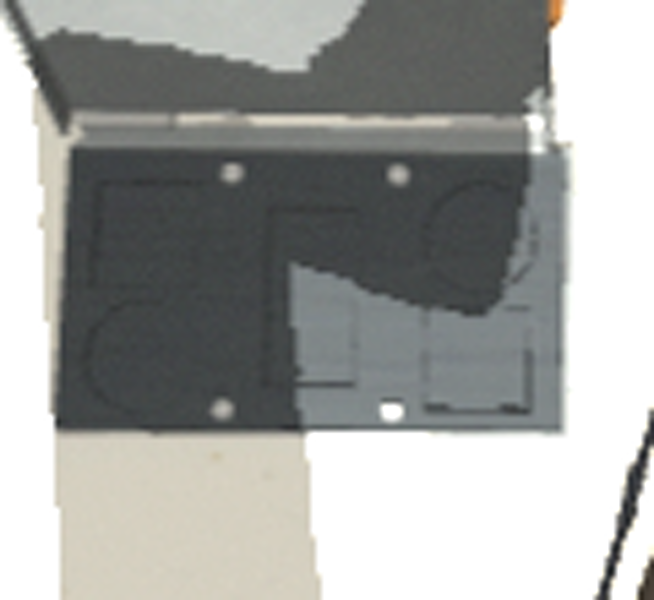

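```bash
cat >> h.py <<'E'
def plane(c,z):  # xy where each pixel's ray meets plane z
    h,w=c["range_z"].shape; v,u=np.mgrid[:h,:w]
    d=np.stack([(u-c["cx"])/c["fx"],-(v-c["cy"])/c["fy"],-np.ones((h,w))],-1)@rot(c).T
    o=np.array(c["position"]); return o[:2]+d[...,:2]*((z-o[2])/d[...,2])[...,None]
def avg(n,k):
    cs=[r.capture(n) for _ in range(k)]; c=cs[0]; c["range_z"]=np.nanmean([np.where(x["range_z"]>0,x["range_z"],np.nan) for x in cs],0); return c
E
python3 - <<'E'
from h import *
import warnings; warnings.simplefilter("ignore")
from scipy.optimize import minimize
shapes={"r":(30,30),"s":(28,28),"o":(48,24)}
def inside(q,k):
    a,b=shapes[k]
    return (np.hypot(q[...,0],q[...,1])-a) if k=="r" else np.maximum(abs(q[...,0])-a,abs(q[...,1])-b)
for n in("top","scene"):
    c=avg(n,12); np.savez(n+"3.npz",**c); Z=pts(c)[...,2]; G=plane(c,.03)*1000
    dieT=np.median(Z[(abs(G[...,0]-535)<8)&(abs(G[...,1]-55)<4)]); print(n,"die top z",dieT, "std",np.std(Z[(abs(G[...,0]-535)<8)&(abs(G[...,1]-55)<4)]))
    dep=np.clip((dieT-Z)*1000/6,-.5,1.5); dep[np.isnan(dep)]=0
    for nm,k,g in(("rL","r",(498,187)),("sL","s",(560,183)),("o","o",(532,99)),("rR","r",(559,3)),("sR","s",(501,4))):
        def cost(p):
            a=np.radians(p[2]); R2=np.array([[np.cos(a),np.sin(a)],[-np.sin(a),np.cos(a)]])
            q=(G-p[:2])@R2.T; m=(np.hypot(G[...,0]-g[0],G[...,1]-g[1])<(62 if k=="o" else 42)); 
            # soft membership (px ~3mm)
            w=1/(1+np.exp(np.clip(inside(q[m],k)/.8,-50,50)))
            return np.sum((w-dep[m])**2)
        best=min((minimize(cost,[g[0]+a,g[1]+b,-2.2],method="Nelder-Mead",options=dict(initial_simplex=[[g[0]+a,g[1]+b,-2.2],[g[0]+a+4,g[1]+b,-2.2],[g[0]+a,g[1]+b+4,-2.2],[g[0]+a,g[1]+b,0]])) for a in(-3,3) for b in(-3,3)),key=lambda o:o.fun)
        print(n,nm,best.x.round(2),round(best.fun,1))
E
```

```text
top die top z 0.02893570520733868 std 0.0005138735676853483
top rL [499.84 188.1   -2.92] 68.0
top sL [565.65 185.92  -1.02] 43.3
top o [529.62  97.34  -1.82] 26.9
top rR [559.5    6.32  -3.2 ] 25.1
top sR [493.73   8.19  -2.87] 49.0
scene die top z 0.03059968982595357 std 0.00025783782932863763
scene rL [500.76 191.45  -2.2 ] 64.7
scene sL [566.35 189.41  -1.68] 45.3
scene o [530.62 100.52  -2.08] 18.4
scene rR [560.24   9.83  -5.86] 31.4
scene sR [494.25  12.25  -1.75] 64.8
```

```bash
cat >> h.py <<'E'
from scipy.optimize import minimize
SH={"d":(28,28),"s":(26,26),"o":(46,22)}
def fitblank(c,k,g,ang,z0=.018):
    """fit outline in plane z=18mm to brown-top mask: height>13mm AND own ray plane; returns x,y(mm),yaw"""
    Z=pts(c)[...,2]; G=plane(c,z0)*1000; ok=np.nan_to_num(Z,nan=0)
    m=np.hypot(G[...,0]-g[0],G[...,1]-g[1])<(70 if k=="o" else 55)
    val=(np.clip((ok[m]-(z0-.018)-.0158)/.0012,-1,1)+1)/2
    val*=(abs(ok[m]-z0)<.006)
    a,b=SH[k]
    def cost(p):
        t=np.radians(p[2]); q=(G[m]-p[:2])@np.array([[np.cos(t),np.sin(t)],[-np.sin(t),np.cos(t)]]).T
        s=np.hypot(q[:,0],q[:,1])-a if k=="d" else np.maximum(abs(q[:,0])-a,abs(q[:,1])-b)
        return np.sum((1/(1+np.exp(np.clip(s/.8,-50,50)))-val)**2)
    o=minimize(cost,[*g,ang],method="Nelder-Mead",options=dict(initial_simplex=[[g[0]-3,g[1]-3,ang],[g[0]+4,g[1],ang],[g[0],g[1]+4,ang],[g[0],g[1],ang+5]]))
    return o.x.round(1),round(o.fun,1)
B={"disc":("d",(414,-134),0),"sqA":("s",(424,-268),4),"sqB":("s",(428,-400),53),"obl":("o",(561,-260),-3)}
E
python3 - <<'E'
from h import *
for f in("top0","scene0","scene3"):
    c=dict(np.load(f+".npz"))
    for n,a in B.items(): print(f,n,*fitblank(c,*a))
plan(([.414,-.134,.08],down(-92)),([.414,-.134,-.015],down(-92)))
E
```

```text
top0 disc [ 413.9 -135.7    3.1] 55.5
top0 sqA [ 424.5 -269.1    4.2] 70.2
top0 sqB [ 427.7 -401.2   52.7] 59.4
top0 obl [ 561.2 -261.1   -3.9] 95.7
scene0 disc [ 414.3 -131.5    4.7] 20.0
scene0 sqA [ 424.9 -265.9    3.9] 21.2
scene0 sqB [ 429.2 -397.5   53.7] 20.7
scene0 obl [ 562.7 -258.2   -3.2] 22.4
scene3 disc [ 414.5 -132.     1.9] 3.6
scene3 sqA [ 424.9 -265.5    2.9] 4.4
scene3 sqB [ 428.9 -397.3   52.6] 2.7
scene3 obl [ 562.1 -257.7   -3.6] 5.8
t 13.0 tcp [ 0.4978 -0.3612  0.2996] rot [180.    0.  -92.6] F [-0.2 -0.3  0.9] w 0.0876
travel [-0.4463, 0.1882, 0.4393] dr [0.0, 0.0, -0.0017] rows>= 5.23
travel [-0.4462, 0.1882, 0.6293] dr [0.0, 0.0, -0.0017] rows>= 1.52
```

jog_arm --travel '[[-0.446,0.188,0.44],[-0.446,0.188,0.44],[-0.446,0.188,0.44],[-0.446,0.188,0.44],[-0.446,0.188,0.44],[-0.446,0.188,0.44],[-0.446,0.188,0.53],[-0.446,0.188,0.59],[-0.446,0.188,0.629],[-0.446,0.188,0.629]]' --dr '[[0,0,0],[0,0,0],[0,0,0],[0,0,0],[0,0,0],[0,0,0],[0,0,0],[0,0,0],[0,0,0],[0,0,0]]' --claw '[0.82,0.82,0.82,0.82,0.82,0.82,0.82,0.82,0.82,0.6]' --newtons 10

```text
time_s: 14.25
tcp_pos: [0.414, -0.1345, -0.0155]
eef_rot: [179.9, -0.0, -92.6]
contact_force: [0.7, -0.7, 0.0]
gripper_width: 0.0667
gripper_force: 0.0
```

jog_arm --travel '[[0,0,0],[0,0,0],[0,0,0],[0,0,0],[0,0,0],[0,0,0],[0,0,0],[0,0,0],[0,0,0],[0,0,0]]' --dr '[[0,0,0],[0,0,0],[0,0,0],[0,0,0],[0,0,0],[0,0,0],[0,0,0],[0,0,0],[0,0,0],[0,0,0]]' --claw '[0.55,0.55,0.55,0.55,0.55,0.55,0.82,0.82,0.82,0.82]'

```text
time_s: 15.5
tcp_pos: [0.414, -0.1341, -0.0149]
eef_rot: [180.0, -0.0, -92.6]
contact_force: [-0.3, -0.1, 0.3]
gripper_width: 0.0715
gripper_force: 0.0
```

```bash
python3 - <<'E'
from h import *
p=r.get_state()["tcp_pos"]
plan((p,down(-2)))
E
```

```text
t 15.5 tcp [ 0.414  -0.1341 -0.0149] rot [180.   -0.  -92.6] F [-0.3 -0.1  0.3] w 0.0715
travel [0.0, 0.0, 0.0] dr [0.0, 0.0, -0.2517] rows>= 8.47
```

jog_arm --travel '[[0,0,0],[0,0,0],[0,0,0],[0,0,0],[0,0,0],[0,0,0],[0,0,0],[0,0,0],[0,0,0],[0,0,0]]' --dr '[[0,0,-0.252],[0,0,-0.252],[0,0,-0.252],[0,0,-0.252],[0,0,-0.252],[0,0,-0.252],[0,0,-0.252],[0,0,-0.252],[0,0,-0.252],[0,0,-0.252]]' --claw '[0.82,0.82,0.82,0.82,0.82,0.82,0.82,0.82,0.82,0.82]'

```text
time_s: 16.75
tcp_pos: [0.4141, -0.1342, -0.0149]
eef_rot: [180.0, 0.0, -1.9]
contact_force: [-0.9, 0.5, -0.0]
gripper_width: 0.0723
gripper_force: 0.0
```

jog_arm --travel '[[0,0,0],[0,0,0],[0,0,0],[0,0,0],[0,0,0],[0,0,0],[0,0,0],[0,0,0],[0,0,0],[0,0,0]]' --dr '[[0,0,0],[0,0,0],[0,0,0],[0,0,0],[0,0,0],[0,0,0],[0,0,0],[0,0,0],[0,0,0],[0,0,0]]' --claw '[0.55,0.55,0.55,0.55,0.55,0.55,0.55,0.55,0.55,0.55]'

```text
time_s: 18.0
tcp_pos: [0.4141, -0.1341, -0.0149]
eef_rot: [180.0, 0.0, -1.9]
contact_force: [0.3, -0.1, -0.8]
gripper_width: 0.0551
gripper_force: 10.0
```

```bash
python3 - <<'E'
from h import *
p=r.get_state()["tcp_pos"]
plan((p+[0,0,.1],down(-2)))
c=r.capture("scene"); print(fitblank(c,*B["disc"]))
E
```

```text
t 18.0 tcp [ 0.4141 -0.1341 -0.0149] rot [180.    0.   -1.9] F [ 0.3 -0.1 -0.8] w 0.0551
travel [-0.0, 0.0, -0.2] dr [0.0, 0.0, 0.0003] rows>= 1.6
(array([ 408.1, -130.3,    3.9]), np.float64(147.7))
```

jog_arm --travel '[[0,0,0],[0,0,0],[0,0,-0.1],[0,0,-0.2],[0,0.1,-0.3],[0,0.2,-0.3],[0,0.3,-0.3],[0,0.4,-0.3],[0,0.4,-0.3],[0,0.4,-0.3]]' --dr '[[0,0,0],[0,0,0],[0,0,0],[0,0,0],[0,0,0],[0,0,0],[0,0,0],[0,0,0],[0,0,0],[0,0,0]]' --claw '[0.82,0.82,0.82,0.82,0.82,0.82,0.82,0.82,0.82,0.82]'

```text
time_s: 19.3
tcp_pos: [0.407, -0.3339, 0.1347]
eef_rot: [-180.0, 0.0, -2.0]
contact_force: [0.1, 0.3, -0.1]
gripper_width: 0.0719
gripper_force: 0.0
```

```bash
python3 - <<'E'
from h import *
for n in ("scene","top"):
    c=avg(n,8); 
    for k in ("disc","obl"): print(n,k,fitblank(c,*B[k]))
E
```

```text
scene disc (array([ 415.3, -130.9,    1.5]), np.float64(4.2))
scene obl (array([ 571.7, -291.4,   -3. ]), np.float64(5.5))
top disc (array([538.7, -30.7,  28.3]), np.float64(0.0))
top obl (array([ 699. , -184.5,   26.8]), np.float64(0.0))
```

```bash
cat >> h.py <<'E'
C=np.array([.5292,.0975]); YW=-1.97; OFF=np.array([-1.2,-3.2]) # scene->robot mm
def cav(x,y): return C+R.from_euler('z',YW,degrees=True).as_matrix()[:2,:2]@np.array([x,y])/1000
CAV=dict(rL=cav(-.033*1000,90),rR=cav(33,-90),sL=cav(33,90),sR=cav(-33,-90),o=cav(0,0))
E
python3 - <<'E'
from h import *
print(CAV)
q=down(YW); d=[.4141,-.1341]
plan(([*d,.07],q),([*d,-.015],q))
E
```

```text
{'rL': array([0.49931336, 0.18858122]), 'rR': array([0.55908664, 0.00641878]), 'sL': array([0.56527435, 0.18631239]), 'sR': array([0.49312565, 0.00868761]), 'o': array([0.5292, 0.0975])}
t 20.1 tcp [ 0.4075 -0.334   0.1351] rot [-180.     0.    -1.9] F [ 0.2  0.3 -0.1] w 0.072
travel [-0.0, -0.4001, 0.1303] dr [-0.0, 0.0, 0.0002] rows>= 3.37
travel [-0.0, -0.4001, 0.3003] dr [-0.0, 0.0, 0.0002] rows>= 1.36
```

jog_arm --travel '[[0,-0.4,0.1],[0,-0.4,0.1],[0,-0.4,0.1],[0,-0.4,0.13],[0,-0.4,0.22],[0,-0.4,0.27],[0,-0.4,0.3],[0,-0.4,0.3],[0,-0.4,0.3],[0,-0.4,0.3]]' --dr '[[0,0,0],[0,0,0],[0,0,0],[0,0,0],[0,0,0],[0,0,0],[0,0,0],[0,0,0],[0,0,0],[0,0,0]]' --claw '[0.82,0.82,0.82,0.82,0.82,0.82,0.82,0.55,0.55,0.55]' --newtons 25

```text
time_s: 21.35
tcp_pos: [0.4147, -0.1341, -0.0141]
eef_rot: [-180.0, -0.1, -1.9]
contact_force: [-0.1, 0.0, -0.8]
gripper_width: 0.0547
gripper_force: 25.0
```

```bash
python3 - <<'E'
from h import *
p=r.get_state()["tcp_pos"]; q=down(YW); t=CAV["rR"]
plan((p+[0,0,.085],q),([*t,.06],q),([*t,.011],q))
E
```

```text
t 21.35 tcp [ 0.4147 -0.1341 -0.0141] rot [-1.8e+02 -1.0e-01 -1.9e+00] F [-0.1  0.  -0.8] w 0.0547
travel [0.0003, -0.0, -0.17] dr [-0.0, -0.0002, 0.0002] rows>= 1.36
travel [0.2794, -0.2905, -0.1477] dr [-0.0, -0.0002, 0.0002] rows>= 3.23
travel [0.2793, -0.2905, -0.0497] dr [-0.0, -0.0002, 0.0002] rows>= 0.78
```

jog_arm --travel '[[0,0,-0.1],[0,0,-0.17],[0.1,-0.1,-0.17],[0.18,-0.19,-0.17],[0.25,-0.26,-0.17],[0.279,-0.2905,-0.15],[0.279,-0.2905,-0.12],[0.279,-0.2905,-0.09],[0.279,-0.2905,-0.09],[0.279,-0.2905,-0.09]]' --dr '[[0,0,0],[0,0,0],[0,0,0],[0,0,0],[0,0,0],[0,0,0],[0,0,0],[0,0,0],[0,0,0],[0,0,0]]' --claw '[0.55,0.55,0.55,0.55,0.55,0.55,0.55,0.55,0.55,0.55]'

```text
time_s: 22.6
tcp_pos: [0.5581, 0.0057, 0.0305]
eef_rot: [180.0, -0.0, -1.9]
contact_force: [0.3, 1.0, -0.1]
gripper_width: 0.0546
gripper_force: 25.0
```

```bash
python3 - <<'E'
from h import *
p=r.get_state()["tcp_pos"]; q=down(YW); t=CAV["rR"]
plan(([*t,.020],q),([*t,.011],q))
E
```

```text
t 22.6 tcp [0.5581 0.0057 0.0305] rot [180.   -0.   -1.9] F [ 0.3  1.  -0.1] w 0.0546
travel [0.0019, -0.0014, 0.021] dr [0.0, -0.0, 0.0001] rows>= 0.17
travel [0.0019, -0.0014, 0.039] dr [0.0, -0.0, 0.0001] rows>= 0.14
```

jog_arm --travel '[[0.001,-0.001,0.01],[0.001,-0.001,0.02],[0.001,-0.001,0.03],[0.001,-0.001,0.039],[0.001,-0.001,0.039],[0.001,-0.001,0.039],[0.001,-0.001,0.039],[0.001,-0.001,0.039],[0.001,-0.001,0.039],[0.001,-0.001,0.039]]' --dr '[[0,0,0],[0,0,0],[0,0,0],[0,0,0],[0,0,0],[0,0,0],[0,0,0],[0,0,0],[0,0,0],[0,0,0]]' --claw '[0.55,0.55,0.55,0.55,0.55,0.55,0.55,0.7,0.75,0.8]'

```text
time_s: 23.85
tcp_pos: [0.5589, 0.0069, 0.0107]
eef_rot: [-180.0, -0.0, -1.9]
contact_force: [0.5, -0.2, -0.3]
gripper_width: 0.0688
gripper_force: 0.0
```

```bash
python3 - <<'E'
from h import *
p=r.get_state()["tcp_pos"]; q=down(YW)
c=avg("scene",5)
A={k:fitblank(c,*a) for k,a in {"sqA":B["sqA"],"obl":("o",(570,-290),-3),"sqB":B["sqB"]}.items()}; print(A)
x=A["sqA"][0]; t=(x[:2]+OFF)/1000; q2=down(x[2])
plan((p+[0,0,.09],q),([*t,.07],q2),([*t,-.015],q2))
E
```

```text
{'sqA': (array([ 424.8, -265.4,    3.1]), np.float64(6.1)), 'obl': (array([ 571.6, -291.5,   -3.5]), np.float64(6.9)), 'sqB': (array([ 428.8, -397.2,   53.7]), np.float64(4.9))}
t 24.1 tcp [0.5589 0.0069 0.0107] rot [180.   -0.   -1.9] F [-0.7  0.9 -0.3] w 0.0701
travel [0.0, -0.0, -0.1802] dr [0.0, -0.0, 0.0002] rows>= 1.44
travel [-0.2523, 0.5597, -0.1187] dr [0.0, -0.0, -0.0139] rows>= 4.94
travel [-0.2523, 0.5597, 0.0513] dr [0.0, -0.0, -0.0139] rows>= 1.36
```

jog_arm --travel '[[0,0,-0.1],[0,0,-0.18],[-0.05,0.11,-0.18],[-0.1,0.22,-0.18],[-0.15,0.33,-0.18],[-0.2,0.44,-0.15],[-0.252,0.56,-0.12],[-0.252,0.56,-0.12],[-0.252,0.56,-0.12],[-0.252,0.56,-0.12]]' --dr '[[0,0,0],[0,0,0],[0,0,-0.014],[0,0,-0.014],[0,0,-0.014],[0,0,-0.014],[0,0,-0.014],[0,0,-0.014],[0,0,-0.014],[0,0,-0.014]]' --claw '[0.8,0.8,0.8,0.8,0.8,0.8,0.8,0.8,0.8,0.8]'

```text
time_s: 25.35
tcp_pos: [0.4246, -0.2681, 0.071]
eef_rot: [180.0, -0.0, 3.2]
contact_force: [-0.8, -1.5, 0.1]
gripper_width: 0.0703
gripper_force: 0.0
```

```bash
cat >> h.py <<'E'
def seat(c,k,cv,off=OFF):
    """top-height stats over seated blank; expect ~0.042 flat"""
    P=pts(c); g=(CAV[cv]-off/1000); d=P[...,:2]-g; m=(np.hypot(d[...,0],d[...,1])<.02)&(P[...,2]>.01)&(P[...,2]<.08)
    q=P[m]; A=np.c_[q[:,:2]-g,np.ones(len(q))]; s=np.linalg.lstsq(A,q[:,2],rcond=None)[0]
    return dict(n=len(q),z=s[2].round(4),slope=np.degrees(s[:2]).round(1),fit=fitblank(c,k,g*1000,YW,z0=.042)[0]+np.r_[off,0],want=(CAV[cv]*1000).round(1))
E
python3 - <<'E'
from h import *
p=r.get_state()["tcp_pos"]; 
c=avg("scene",5); print(seat(c,"d","rR")); 
t=(np.array([424.8,-265.4])+OFF)/1000; q2=down(3.1)
plan(([*t,-.015],q2))
E
```

```text
{'n': 124, 'z': np.float64(0.0423), 'slope': array([-0.4, -0.5]), 'fit': array([557.9,   6.6,   1. ]), 'want': array([559.1,   6.4])}
t 25.6 tcp [ 0.4243 -0.2681  0.0709] rot [180.   -0.    3.2] F [-0.7  0.1  0.6] w 0.0704
travel [-0.0015, 0.0009, 0.1717] dr [0.0, -0.0001, 0.0004] rows>= 1.37
```

jog_arm --travel '[[-0.001,0.001,0.06],[-0.001,0.001,0.11],[-0.001,0.001,0.15],[-0.001,0.001,0.172],[-0.001,0.001,0.172],[-0.001,0.001,0.172],[-0.001,0.001,0.172],[-0.001,0.001,0.172],[-0.001,0.001,0.172],[-0.001,0.001,0.172]]' --dr '[[0,0,0],[0,0,0],[0,0,0],[0,0,0],[0,0,0],[0,0,0],[0,0,0],[0,0,0],[0,0,0],[0,0,0]]' --claw '[0.8,0.8,0.8,0.8,0.8,0.5,0.5,0.5,0.5,0.5]' --newtons 25

```text
time_s: 26.85
tcp_pos: [0.4237, -0.2694, -0.0147]
eef_rot: [180.0, -0.1, 3.2]
contact_force: [-0.7, 2.2, 6.3]
gripper_width: 0.0513
gripper_force: 25.0
```

```bash
python3 - <<'E'
from h import *
p=r.get_state()["tcp_pos"]; q=down(YW); t=CAV["sR"]
plan((p+[0,0,.085],q),([*t,.07],q),([*t,.03],q))
E
```

```text
t 26.85 tcp [ 0.4237 -0.2694 -0.0147] rot [ 1.8e+02 -1.0e-01  3.2e+00] F [-0.7  2.2  6.3] w 0.0513
travel [0.0002, 0.0001, -0.17] dr [0.0001, -0.0002, 0.0142] rows>= 1.36
travel [0.1694, -0.5477, -0.1694] dr [0.0001, -0.0002, 0.0142] rows>= 4.59
travel [0.1693, -0.5477, -0.0894] dr [0.0001, -0.0002, 0.0142] rows>= 0.64
```

jog_arm --travel '[[0,0,-0.1],[0,0,-0.18],[0.04,-0.11,-0.18],[0.07,-0.22,-0.18],[0.1,-0.33,-0.18],[0.14,-0.44,-0.18],[0.169,-0.548,-0.17],[0.169,-0.548,-0.13],[0.169,-0.548,-0.09],[0.169,-0.548,-0.09]]' --dr '[[0,0,0],[0,0,0],[0,0,0.014],[0,0,0.014],[0,0,0.014],[0,0,0.014],[0,0,0.014],[0,0,0.014],[0,0,0.014],[0,0,0.014]]' --claw '[0.5,0.5,0.5,0.5,0.5,0.5,0.5,0.5,0.5,0.5]'

```text
time_s: 28.1
tcp_pos: [0.4912, 0.0086, 0.0284]
eef_rot: [179.9, 0.2, -1.9]
contact_force: [-0.1, -0.6, -0.6]
gripper_width: 0.0516
gripper_force: 25.0
```

```bash
python3 - <<'E'
from h import *
r.capture("scene"); r.capture("scene")
q=down(YW); t=CAV["sR"]
plan(([*t,.011],q))
E
```

```text
t 28.2 tcp [0.4927 0.0088 0.03  ] rot [180.    0.   -1.9] F [-0.4  0.2 -0.6] w 0.0516
travel [0.0009, 0.0001, 0.038] dr [0.0, 0.0, 0.0002] rows>= 0.3
```

jog_arm --travel '[[0.001,0,0.01],[0.001,0,0.02],[0.001,0,0.03],[0.001,0,0.038],[0.001,0,0.038],[0.001,0,0.038],[0.001,0,0.038],[0.001,0,0.038],[0.001,0,0.038],[0.001,0,0.038]]' --dr '[[0,0,0],[0,0,0],[0,0,0],[0,0,0],[0,0,0],[0,0,0],[0,0,0],[0,0,0],[0,0,0],[0,0,0]]' --claw '[0.5,0.5,0.5,0.5,0.5,0.5,0.65,0.7,0.75,0.75]'

```text
time_s: 29.45
tcp_pos: [0.4931, 0.0089, 0.0107]
eef_rot: [-180.0, -0.0, -1.9]
contact_force: [-0.9, 0.6, -0.4]
gripper_width: 0.0658
gripper_force: 0.0
```

```bash
python3 - <<'E'
from h import *
p=r.get_state()["tcp_pos"]; q=down(YW)
c=avg("scene",4)
print(fitblank(c,"s",(428.8,-397.2),53.7))
x=fitblank(c,"o",(571,-291),-3); print(x); x=x[0]; t=(x[:2]+OFF)/1000; q2=down(x[2])
plan((p+[0,0,.09],q),([*t,.07],q2),([*t,-.015],q2))
E
```

```text
(array([ 428.8, -397. ,   53. ]), np.float64(4.7))
(array([ 571. , -291.4,   -3.1]), np.float64(12.5))
t 29.65 tcp [0.493  0.0089 0.0107] rot [-180.     0.    -1.9] F [-0.8  1.2 -0.3] w 0.0657
travel [0.0, 0.0, -0.1801] dr [-0.0, 0.0, 0.0002] rows>= 1.44
travel [0.1735, 0.6016, -0.1187] dr [-0.0, 0.0, 0.0033] rows>= 5.03
travel [0.1735, 0.6016, 0.0513] dr [-0.0, 0.0, 0.0033] rows>= 1.36
```

jog_arm --travel '[[0,0,-0.1],[0,0,-0.18],[0.03,0.11,-0.18],[0.06,0.22,-0.18],[0.09,0.33,-0.18],[0.13,0.44,-0.18],[0.16,0.55,-0.15],[0.174,0.602,-0.12],[0.174,0.602,-0.12],[0.174,0.602,-0.12]]' --dr '[[0,0,0],[0,0,0],[0,0,0.004],[0,0,0.004],[0,0,0.004],[0,0,0.004],[0,0,0.004],[0,0,0.004],[0,0,0.004],[0,0,0.004]]' --claw '[0.75,0.75,0.75,0.75,0.75,0.75,0.75,0.75,0.75,0.75]'

```text
time_s: 30.9
tcp_pos: [0.5698, -0.2946, 0.0706]
eef_rot: [-180.0, 0.0, -3.3]
contact_force: [0.4, 0.8, 0.1]
gripper_width: 0.0654
gripper_force: 0.0
```

```bash
python3 - <<'E'
from h import *
c=avg("scene",5); print(seat(c,"s","sR"),seat(c,"d","rR"))
t=(np.array([571.6,-291.5])+OFF)/1000; q2=down(-3.3)
plan(([*t,-.015],q2))
E
```

```text
{'n': 137, 'z': np.float64(0.0421), 'slope': array([0. , 0.3]), 'fit': array([493. ,   8.6,  -1.8]), 'want': array([493.1,   8.7])} {'n': 122, 'z': np.float64(0.0423), 'slope': array([-0.3,  0.6]), 'fit': array([558. ,   6.5,   1.2]), 'want': array([559.1,   6.4])}
t 31.15 tcp [ 0.5705 -0.294   0.0715] rot [ 1.8e+02 -1.0e-01 -3.3e+00] F [-0.5  0.3  0.7] w 0.0655
travel [-0.0003, 0.0014, 0.173] dr [0.0, -0.0002, 0.0001] rows>= 1.38
```

jog_arm --travel '[[0,0.001,0.06],[0,0.001,0.11],[0,0.001,0.15],[0,0.001,0.173],[0,0.001,0.173],[0,0.001,0.173],[0,0.001,0.173],[0,0.001,0.173],[0,0.001,0.173],[0,0.001,0.173]]' --dr '[[0,0,0],[0,0,0],[0,0,0],[0,0,0],[0,0,0],[0,0,0],[0,0,0],[0,0,0],[0,0,0],[0,0,0]]' --claw '[0.75,0.75,0.75,0.75,0.75,0.4,0.4,0.4,0.4,0.4]' --newtons 25

```text
time_s: 32.4
tcp_pos: [0.5704, -0.2954, -0.0151]
eef_rot: [180.0, -0.1, -3.3]
contact_force: [-0.9, 1.1, 6.0]
gripper_width: 0.0437
gripper_force: 25.0
```

```bash
python3 - <<'E'
from h import *
p=r.get_state()["tcp_pos"]; q=down(YW); t=CAV["o"]
plan((p+[0,0,.085],q),([*t,.07],q),([*t,.03],q))
E
```

```text
t 32.4 tcp [ 0.5704 -0.2954 -0.0151] rot [ 1.8e+02 -1.0e-01 -3.3e+00] F [-0.9  1.1  6. ] w 0.0437
travel [0.0002, 0.0, -0.17] dr [0.0, -0.0001, -0.0038] rows>= 1.36
travel [-0.1278, -0.7797, -0.1706] dr [0.0, -0.0001, -0.0038] rows>= 6.32
travel [-0.1279, -0.7797, -0.0906] dr [0.0, -0.0001, -0.0038] rows>= 0.64
```

jog_arm --travel '[[0,0,-0.1],[0,0,-0.18],[-0.02,-0.11,-0.19],[-0.04,-0.22,-0.19],[-0.06,-0.33,-0.19],[-0.08,-0.44,-0.19],[-0.1,-0.55,-0.19],[-0.11,-0.66,-0.19],[-0.128,-0.78,-0.17],[-0.128,-0.78,-0.15]]' --dr '[[0,0,0],[0,0,0],[0,0,-0.004],[0,0,-0.004],[0,0,-0.004],[0,0,-0.004],[0,0,-0.004],[0,0,-0.004],[0,0,-0.004],[0,0,-0.004]]' --claw '[0.4,0.4,0.4,0.4,0.4,0.4,0.4,0.4,0.4,0.4]'

```text
time_s: 33.65
tcp_pos: [0.5288, 0.1015, 0.059]
eef_rot: [-180.0, -0.0, -1.6]
contact_force: [-0.9, -0.3, -0.8]
gripper_width: 0.0435
gripper_force: 25.0
```

```bash
python3 - <<'E'
from h import *
r.capture("scene"); r.capture("scene"); r.capture("scene")
q=down(YW); t=CAV["o"]
plan(([*t,.03],q),([*t,.011],q))
E
```

```text
t 33.8 tcp [0.528  0.0972 0.0584] rot [ 1.799e+02  1.000e-01 -1.900e+00] F [-0.   0.2 -0.6] w 0.0434
travel [0.0025, -0.0008, 0.0569] dr [0.0002, 0.0003, 0.0002] rows>= 0.46
travel [0.0025, -0.0008, 0.0949] dr [0.0002, 0.0003, 0.0002] rows>= 0.3
```

jog_arm --travel '[[0.001,0,0.03],[0.001,0,0.055],[0.001,0,0.065],[0.001,0,0.075],[0.001,0,0.085],[0.001,0,0.095],[0.001,0,0.095],[0.001,0,0.095],[0.001,0,0.095],[0.001,0,0.095]]' --dr '[[0,0,0],[0,0,0],[0,0,0],[0,0,0],[0,0,0],[0,0,0],[0,0,0],[0,0,0],[0,0,0],[0,0,0]]' --claw '[0.4,0.4,0.4,0.4,0.4,0.4,0.4,0.4,0.6,0.62]'

```text
time_s: 35.05
tcp_pos: [0.5295, 0.0978, 0.0119]
eef_rot: [-180.0, -0.0, -1.9]
contact_force: [-0.2, 0.9, -0.2]
gripper_width: 0.0533
gripper_force: 0.0
```

```bash
python3 - <<'E'
from h import *
p=r.get_state()["tcp_pos"]; q=down(YW)
c=avg("scene",4)
x=fitblank(c,"s",(428.8,-397),53); print(x)
x=x[0]; t=(x[:2]+OFF)/1000; q2=down(x[2]-90)
plan((p+[0,0,.1],q),([*t,.07],q2),([*t,-.015],q2))
E
```

```text
(array([ 428.9, -397.1,   52.6]), np.float64(4.8))
t 35.25 tcp [0.5294 0.0978 0.0118] rot [-180.    -0.    -1.9] F [-0.5 -0.5 -0.2] w 0.0541
travel [0.0002, -0.0002, -0.2003] dr [-0.0, -0.0, 0.0002] rows>= 1.6
travel [-0.1703, 1.0023, -0.1166] dr [-0.0, -0.0, 0.0986] rows>= 8.16
travel [-0.1703, 1.0023, 0.0534] dr [-0.0, -0.0, 0.0986] rows>= 1.36
```

jog_arm --travel '[[0,0,-0.1],[0,0,-0.2],[-0.03,0.12,-0.2],[-0.05,0.24,-0.2],[-0.07,0.36,-0.2],[-0.09,0.48,-0.2],[-0.11,0.6,-0.2],[-0.13,0.72,-0.19],[-0.15,0.84,-0.17],[-0.17,0.95,-0.15]]' --dr '[[0,0,0],[0,0,0],[0,0,0.02],[0,0,0.04],[0,0,0.06],[0,0,0.08],[0,0,0.0986],[0,0,0.0986],[0,0,0.0986],[0,0,0.0986]]' --claw '[0.62,0.62,0.75,0.75,0.75,0.75,0.75,0.75,0.75,0.75]'

```text
time_s: 36.5
tcp_pos: [0.4281, -0.3763, 0.0866]
eef_rot: [-180.0, -0.0, -37.4]
contact_force: [1.2, 0.6, -0.7]
gripper_width: 0.0658
gripper_force: 0.0
```

```bash
python3 - <<'E'
from h import *
c=avg("scene",5); print(seat(c,"o","o"),seat(c,"s","sR"),seat(c,"d","rR"),sep="\n")
t=(np.array([428.85,-397.15])+OFF)/1000; q2=down(53-90)
plan(([*t,-.015],q2))
E
```

```text
{'n': 149, 'z': np.float64(0.0424), 'slope': array([-0.2,  0.4]), 'fit': array([529.5,  97.2,  -1.6]), 'want': array([529.2,  97.5])}
{'n': 137, 'z': np.float64(0.0422), 'slope': array([-0.1,  0.1]), 'fit': array([493. ,   8.7,  -1.6]), 'want': array([493.1,   8.7])}
{'n': 121, 'z': np.float64(0.0423), 'slope': array([-0.1,  0. ]), 'fit': array([558. ,   6.6,   1. ]), 'want': array([559.1,   6.4])}
t 36.75 tcp [ 0.4282 -0.3743  0.0864] rot [180.    0.  -37.5] F [ 0.7 -0.   0.8] w 0.0654
travel [0.0309, 0.0421, 0.2028] dr [0.0, 0.0001, -0.0013] rows>= 1.68
```

Oblong is seated. Now the second square.

jog_arm --travel '[[0.031,0.042,0.0],[0.031,0.042,0.04],[0.031,0.042,0.1],[0.031,0.042,0.15],[0.031,0.042,0.19],[0.031,0.042,0.203],[0.031,0.042,0.203],[0.031,0.042,0.203],[0.031,0.042,0.203],[0.031,0.042,0.203]]' --dr '[[0,0,-0.001],[0,0,-0.001],[0,0,-0.001],[0,0,-0.001],[0,0,-0.001],[0,0,-0.001],[0,0,-0.001],[0,0,-0.001],[0,0,-0.001],[0,0,-0.001]]' --claw '[0.75,0.75,0.75,0.75,0.75,0.75,0.75,0.5,0.5,0.5]' --newtons 25

```text
time_s: 38.0
tcp_pos: [0.4288, -0.4005, -0.014]
eef_rot: [-180.0, -0.1, -37.0]
contact_force: [0.2, 1.6, 5.9]
gripper_width: 0.0517
gripper_force: 25.0
```

```bash
python3 - <<'E'
from h import *
r.capture("scene"); r.capture("scene"); r.capture("scene")
p=r.get_state()["tcp_pos"]; q=down(YW); t=CAV["sL"]
plan((p+[0,0,.1],down(-37)),([*t,.085],q),([*t,.03],q))
E
```

```text
t 38.15 tcp [ 0.4288 -0.4005 -0.014 ] rot [-1.8e+02 -1.0e-01 -3.7e+01] F [0.3 2.5 6.7] w 0.0514
travel [0.0003, -0.0001, -0.2] dr [-0.0, -0.0002, -0.0001] rows>= 1.6
travel [-0.4886, -1.1015, -0.1983] dr [0.0, -0.0002, -0.0974] rows>= 9.64
travel [-0.4887, -1.1014, -0.0883] dr [0.0, -0.0002, -0.0974] rows>= 0.88
```

jog_arm --travel '[[0,0,-0.1],[0,0,-0.2],[-0.05,-0.11,-0.2],[-0.1,-0.22,-0.2],[-0.15,-0.33,-0.2],[-0.2,-0.44,-0.2],[-0.24,-0.55,-0.2],[-0.29,-0.66,-0.2],[-0.34,-0.77,-0.2],[-0.36,-0.82,-0.2]]' --dr '[[0,0,0],[0,0,0],[0,0,-0.02],[0,0,-0.04],[0,0,-0.06],[0,0,-0.08],[0,0,-0.0975],[0,0,-0.0975],[0,0,-0.0975],[0,0,-0.0975]]' --claw '[0.5,0.5,0.5,0.5,0.5,0.5,0.5,0.5,0.5,0.5]'

```text
time_s: 39.4
tcp_pos: [0.5319, 0.0382, 0.0853]
eef_rot: [-180.0, -0.0, -1.8]
contact_force: [0.3, -0.0, -0.8]
gripper_width: 0.0513
gripper_force: 25.0
```

```bash
python3 - <<'E'
from h import *
r.capture("scene"); r.capture("scene"); r.capture("scene")
q=down(YW); t=CAV["sL"]+[.0006,0]
plan(([*t,.085],q),([*t,.03],q))
E
```

```text
t 39.55 tcp [0.5315 0.0365 0.085 ] rot [180.    0.   -1.8] F [-0.3 -1.1 -0.4] w 0.051
travel [0.0592, -0.3016, 0.0] dr [0.0, 0.0, 0.0004] rows>= 2.46
travel [0.0592, -0.3016, 0.11] dr [0.0, 0.0, 0.0004] rows>= 0.88
```

jog_arm --travel '[[0.02,-0.1,0],[0.04,-0.2,0],[0.059,-0.302,0],[0.059,-0.302,0],[0.059,-0.302,0.05],[0.059,-0.302,0.09],[0.059,-0.302,0.11],[0.059,-0.302,0.11],[0.059,-0.302,0.11],[0.059,-0.302,0.11]]' --dr '[[0,0,0],[0,0,0],[0,0,0],[0,0,0],[0,0,0],[0,0,0],[0,0,0],[0,0,0],[0,0,0],[0,0,0]]' --claw '[0.5,0.5,0.5,0.5,0.5,0.5,0.5,0.5,0.5,0.5]'

```text
time_s: 40.8
tcp_pos: [0.5665, 0.1855, 0.031]
eef_rot: [-180.0, -0.1, -1.9]
contact_force: [-0.1, -0.7, -0.6]
gripper_width: 0.0516
gripper_force: 25.0
```

```bash
python3 - <<'E'
from h import *
q=down(YW); t=CAV["sL"]+[.0006,0]
plan(([*t,.011],q))
E
```

```text
t 40.8 tcp [0.5665 0.1855 0.031 ] rot [-1.8e+02 -1.0e-01 -1.9e+00] F [-0.1 -0.7 -0.6] w 0.0516
travel [-0.0014, -0.0015, 0.04] dr [-0.0001, -0.0002, 0.0001] rows>= 0.32
```

jog_arm --travel '[[-0.001,-0.001,0.01],[-0.001,-0.001,0.02],[-0.001,-0.001,0.03],[-0.001,-0.001,0.04],[-0.001,-0.001,0.04],[-0.001,-0.001,0.04],[-0.001,-0.001,0.04],[-0.001,-0.001,0.04],[-0.001,-0.001,0.04],[-0.001,-0.001,0.04]]' --dr '[[0,0,0],[0,0,0],[0,0,0],[0,0,0],[0,0,0],[0,0,0],[0,0,0],[0,0,0],[0,0,0],[0,0,0]]' --claw '[0.5,0.5,0.5,0.5,0.5,0.5,0.5,0.7,0.72,0.72]'

```text
time_s: 42.05
tcp_pos: [0.5656, 0.1858, 0.0102]
eef_rot: [-180.0, -0.0, -1.9]
contact_force: [0.4, -0.4, 0.6]
gripper_width: 0.0631
gripper_force: 0.0
```

jog_arm --travel '[[0,0,-0.1],[0,0,-0.2],[-0.1,0,-0.3],[-0.2,0.1,-0.4],[-0.24,0.2,-0.4],[-0.24,0.3,-0.4],[-0.24,0.4,-0.4],[-0.24,0.5,-0.4],[-0.24,0.6,-0.4],[-0.24,0.7,-0.4]]' --dr '[[0,0,0],[0,0,0],[0,0,0],[0,0,0],[0,0,0],[0,0,0],[0,0,0],[0,0,0],[0,0,0],[0,0,0]]' --claw '[0.72,0.72,0.72,0.72,0.72,0.72,0.72,0.72,0.72,0.72]'

```text
time_s: 43.3
tcp_pos: [0.4335, -0.1615, 0.2106]
eef_rot: [-180.0, -0.1, -1.9]
contact_force: [0.8, 0.9, -0.9]
gripper_width: 0.0633
gripper_force: 0.0
```

```bash
python3 - <<'E'
from h import *
s=r.get_state(); print(s["tcp_pos"])
c=avg("scene",5); save(c,"seated.png"); print(seat(c,"s","sL"),seat(c,"o","o"),seat(c,"s","sR"),seat(c,"d","rR"),sep="\n")
E
```

```text
[ 0.43348481 -0.16147868  0.21055415]
{'n': 168, 'z': np.float64(0.0425), 'slope': array([0.1, 0.2]), 'fit': array([564.7, 185. ,  -1.7]), 'want': array([565.3, 186.3])}
{'n': 151, 'z': np.float64(0.0422), 'slope': array([ 0.4, -1.5]), 'fit': array([529.5,  97.2,  -1.5]), 'want': array([529.2,  97.5])}
{'n': 138, 'z': np.float64(0.0421), 'slope': array([-0.5,  0.3]), 'fit': array([492.9,   8.6,  -1.8]), 'want': array([493.1,   8.7])}
{'n': 121, 'z': np.float64(0.0422), 'slope': array([ 0.6, -0.1]), 'fit': array([557.9,   6.5,   1.1]), 'want': array([559.1,   6.4])}
```

View pics/seated.png

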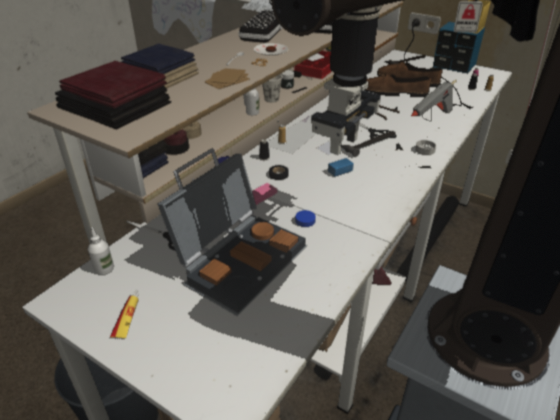

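```bash
python3 - <<'E'
from h import *
c=avg("scene",4); P=pts(c); m=(P[...,0]>.62)&(P[...,0]<.74)&(P[...,1]>.02)&(P[...,1]<.19)&(P[...,2]>.236)&(P[...,2]<.27)
q=P[m]; print(len(q),(np.median(q,0)*1000+np.r_[OFF,0]).round(1),np.polyfit(q[:,1],q[:,0],1).round(3))
q=down(-92.6); b=[.6816,.0881]
plan(([.55,.0,.29],down(-47)),([*b,.29],q))
E
```

```text
234 [678.1 100.2 248. ] [0.035 0.676]
t 43.75 tcp [ 0.434  -0.159   0.2103] rot [-180.    -0.    -1.8] F [-0.8  0.2 -0.5] w 0.0633
travel [0.2217, -0.3252, -0.1593] dr [-0.0, -0.0, 0.1255] rows>= 4.22
travel [0.4792, -0.5097, -0.1592] dr [-0.0001, -0.0, 0.2521] rows>= 4.26
```

jog_arm --travel '[[0.0,0.0,-0.1],[0.05,-0.1,-0.16],[0.1,-0.2,-0.16],[0.16,-0.26,-0.16],[0.222,-0.325,-0.16],[0.28,-0.38,-0.16],[0.35,-0.42,-0.16],[0.42,-0.47,-0.16],[0.479,-0.51,-0.16],[0.479,-0.51,-0.16]]' --dr '[[0,0,0.028],[0,0,0.056],[0,0,0.084],[0,0,0.112],[0,0,0.14],[0,0,0.168],[0,0,0.196],[0,0,0.224],[0,0,0.252],[0,0,0.252]]' --claw '[0.5,0.5,0.5,0.5,0.5,0.5,0.5,0.5,0.5,0.5]'

```text
time_s: 45.0
tcp_pos: [0.6826, 0.0894, 0.288]
eef_rot: [179.9, -0.1, -92.6]
contact_force: [-0.4, -0.1, -0.5]
gripper_width: 0.0436
gripper_force: 0.0
```

```bash
python3 - <<'E'
from h import *
r.capture("scene"); r.capture("scene"); r.capture("scene")
q=down(-92.6); b=[.6816,.0881]
plan(([*b,.205],q))
E
```

```text
t 45.15 tcp [0.6811 0.0874 0.2901] rot [180.   -0.  -92.5] F [ 0.6 -1.1  0. ] w 0.0437
travel [-0.0014, -0.0009, 0.1702] dr [0.0001, -0.0, 0.0003] rows>= 1.36
```

jog_arm --travel '[[-0.001,-0.001,0.05],[-0.001,-0.001,0.09],[-0.001,-0.001,0.13],[-0.001,-0.001,0.16],[-0.001,-0.001,0.17],[-0.001,-0.001,0.17],[-0.001,-0.001,0.17],[-0.001,-0.001,0.17],[-0.001,-0.001,0.17],[-0.001,-0.001,0.17]]' --dr '[[0,0,0],[0,0,0],[0,0,0],[0,0,0],[0,0,0],[0,0,0],[0,0,0],[0,0,0],[0,0,0],[0,0,0]]' --claw '[0.5,0.5,0.5,0.5,0.5,0,0,0,0,0]' --newtons 25

```text
time_s: 46.4
tcp_pos: [0.6817, 0.0874, 0.2055]
eef_rot: [180.0, -0.0, -92.6]
contact_force: [-4.7, 0.9, 3.5]
gripper_width: 0.0092
gripper_force: 25.0
```

```bash
python3 - <<'E'
from h import *
q=down(-92.6)
b=np.array([.4205,.0961,.0086])
R0=205e-3; dx=np.array([np.cos(np.radians(-2)),np.sin(np.radians(-2)),0])
plan(*[(b+R0*((1-np.cos(t))*dx+np.array([0,0,np.sin(t)])),q) for t in np.radians([106,100,94,88,82,76,70,64,58,52])])
E
```

```text
t 46.4 tcp [0.6817 0.0874 0.2055] rot [180.   -0.  -92.6] F [-4.7  0.9  3.5] w 0.0092
travel [0.0008, -0.0003, -0.0004] dr [0.0001, -0.0, -0.0001] rows>= 0.01
travel [0.0013, 0.0415, -0.01] dr [0.0001, -0.0, -0.0001] rows>= 0.34
travel [0.0018, 0.0841, -0.0152] dr [0.0001, -0.0, -0.0001] rows>= 0.34
travel [0.0023, 0.127, -0.0159] dr [0.0001, -0.0, -0.0001] rows>= 0.34
travel [0.0028, 0.1698, -0.0121] dr [0.0001, -0.0, -0.0001] rows>= 0.34
travel [0.0032, 0.2119, -0.0039] dr [0.0001, -0.0, -0.0001] rows>= 0.34
travel [0.0037, 0.2529, 0.0087] dr [0.0001, -0.0, -0.0001] rows>= 0.34
travel [0.0041, 0.2924, 0.0255] dr [0.0001, -0.0, -0.0001] rows>= 0.34
travel [0.0045, 0.3299, 0.0463] dr [0.0001, -0.0, -0.0001] rows>= 0.34
travel [0.0049, 0.3651, 0.0709] dr [0.0001, -0.0, -0.0001] rows>= 0.34
```

jog_arm --travel '[[0,0.021,-0.006],[0.001,0.0415,-0.01],[0.002,0.084,-0.015],[0.002,0.127,-0.016],[0.003,0.17,-0.012],[0.003,0.212,-0.004],[0.004,0.253,0.009],[0.004,0.292,0.0255],[0.0045,0.33,0.046],[0.005,0.365,0.071]]' --dr '[[0,0,0],[0,0,0],[0,0,0],[0,0,0],[0,0,0],[0,0,0],[0,0,0],[0,0,0],[0,0,0],[0,0,0]]' --claw '[0,0,0,0,0,0,0,0,0,0]'

```text
time_s: 47.65
tcp_pos: [0.4992, 0.0937, 0.1702]
eef_rot: [-179.9, 0.1, -92.6]
contact_force: [0.1, 2.5, 2.0]
gripper_width: 0.0092
gripper_force: 25.0
```

```bash
python3 - <<'E'
from h import *
print(r.get_state()["gripper_width"])
r.capture("scene"); r.capture("scene")
q=down(-92.6)
b=np.array([.4205,.0961,.0086])
R0=205e-3; dx=np.array([np.cos(np.radians(-2)),np.sin(np.radians(-2)),0])
plan(*[(b+R0*((1-np.cos(t))*dx+np.array([0,0,np.sin(t)])),q) for t in np.radians([52,46,40,34,28,22,16,10,5,0])])
E
```

```text
0.009172770382398086
t 47.75 tcp [0.4975 0.0938 0.1691] rot [ 1.80e+02  1.00e-01 -9.26e+01] F [-1.7  3.4  1.6] w 0.0089
travel [0.0007, -0.0035, -0.0022] dr [0.0001, 0.0003, -0.0001] rows>= 0.03
travel [0.0012, 0.0289, 0.026] dr [0.0001, 0.0003, -0.0001] rows>= 0.34
travel [0.0015, 0.0581, 0.0574] dr [0.0001, 0.0003, -0.0001] rows>= 0.34
travel [0.0019, 0.0839, 0.0917] dr [0.0001, 0.0003, -0.0001] rows>= 0.34
travel [0.0022, 0.106, 0.1285] dr [0.0001, 0.0003, -0.0001] rows>= 0.34
travel [0.0024, 0.1241, 0.1674] dr [0.0001, 0.0003, -0.0001] rows>= 0.34
travel [0.0027, 0.138, 0.208] dr [0.0001, 0.0003, -0.0001] rows>= 0.34
travel [0.0029, 0.1477, 0.2498] dr [0.0001, 0.0003, -0.0001] rows>= 0.34
travel [0.003, 0.1523, 0.2853] dr [0.0001, 0.0003, -0.0001] rows>= 0.29
travel [0.003, 0.1538, 0.321] dr [0.0001, 0.0003, -0.0001] rows>= 0.29
```

jog_arm --travel '[[0.001,0.029,0.026],[0.001,0.058,0.057],[0.002,0.084,0.092],[0.002,0.106,0.1285],[0.002,0.124,0.167],[0.003,0.138,0.208],[0.003,0.148,0.25],[0.003,0.152,0.285],[0.003,0.154,0.31],[0.003,0.154,0.322]]' --dr '[[0,0,0],[0,0,0],[0,0,0],[0,0,0],[0,0,0],[0,0,0],[0,0,0],[0,0,0],[0,0,0],[0,0,0]]' --claw '[0,0,0,0,0,0,0,0,0,0]'

```text
time_s: 49.0
tcp_pos: [0.4204, 0.096, 0.0077]
eef_rot: [179.8, 0.0, -92.7]
contact_force: [-12.6, 13.8, -0.1]
gripper_width: 0.0091
gripper_force: 24.9
```

jog_arm --travel '[[0,0,0.004],[0,0,0.004],[0,0,0.004],[0,0,0.004],[0,0,0],[0,0,0],[0,0,0],[0,0,-0.1],[0,0,-0.2],[0,0,-0.3]]' --dr '[[0,0,0],[0,0,0],[0,0,0],[0,0,0],[0,0,0],[0,0,0],[0,0,0],[0,0,0],[0,0,0],[0,0,0]]' --claw '[0,0,0,0,0.32,0.32,0.32,0.32,0.32,0.32]'

```text
time_s: 50.25
tcp_pos: [0.4227, 0.0949, 0.1603]
eef_rot: [-180.0, -0.0, -92.7]
contact_force: [1.6, 0.1, -0.5]
gripper_width: 0.0282
gripper_force: 0.0
```

jog_arm --travel '[[0.1,0,-0.1],[0.2,0,-0.1],[0.3,0,-0.1],[0.4,0,-0.1],[0.5,0,-0.1],[0.5,0,-0.1],[0.5,0,-0.1],[0.5,0,-0.1],[0.5,0,-0.1],[0.5,0,-0.1]]' --dr '[[0,0,0],[0,0,0],[0,0,0],[0,0,0],[0,0,0],[0,0,0],[0,0,0],[0,0,0],[0,0,0],[0,0,0]]' --claw '[0.32,0.32,0.32,0.32,0.32,0.32,0.32,0.32,0.32,0.32]'

```text
time_s: 51.5
tcp_pos: [0.4115, -0.1537, 0.2087]
eef_rot: [-180.0, 0.0, -92.6]
contact_force: [-0.2, 0.6, 0.6]
gripper_width: 0.0277
gripper_force: 0.0
```

```bash
python3 - <<'E'
from h import *
s=r.get_state(); print(s["tcp_pos"],s["contact_force"])
c=avg("scene",4); save(c,"shut.png"); P=pts(c)
a=dict(np.load("scene0.npz")); Q=pts(a)
for nm,M in(("now",P),("start",Q)):
    for x in(.43,.47,.53,.6):
        m=(abs(M[...,0]-x)<.012)&(abs(M[...,1]-.1)<.1)&(M[...,2]>.04); print(nm,x,m.sum(),np.median(M[m][:,2]).round(4))
print(*blobs(c,.013,.022,100),sep="\n")
E
```

```text
[ 0.41150709 -0.15367903  0.20872639] [-0.21400697  0.59667501  0.6406051 ]
now 0.43 410 0.0547
now 0.47 699 0.0511
now 0.53 551 0.0514
now 0.6 528 0.0516
start 0.43 205 0.0521
start 0.47 696 0.0509
start 0.53 547 0.0513
start 0.6 525 0.0519
(array([ 0.5189, -1.4741,  0.0173]), (505.5, -1487.1), (201.9, 99.4), 34.1, 104, array([23., 24., 23.]))
(array([ 0.6206, -1.0546,  0.018 ]), (617.7, -1060.3), (255.0, 39.1), 33.3, 144, array([47. , 38.5, 31. ]))
(array([ 0.6992, -0.2755,  0.0182]), (700.5, -277.4), (60.3, 60.4), 42.3, 160, array([49.5, 47. , 41.5]))
(array([ 0.6786, -0.1491,  0.0178]), (680.6, -151.9), (92.5, 46.4), 78.3, 309, array([112.,  70.,  78.]))
(array([ 0.5101, -0.1212,  0.0178]), (511.1, -122.7), (54.0, 54.3), 64.6, 223, array([37., 47., 77.]))
(array([0.5107, 0.2192, 0.0177]), (520.0, 222.4), (175.2, 77.3), 29.4, 210, array([31., 32., 32.]))
(array([0.6574, 0.3713, 0.0175]), (664.9, 363.7), (28.2, 100.9), 28.7, 324, array([174., 143.,  65.]))
```

View pics/shut.png

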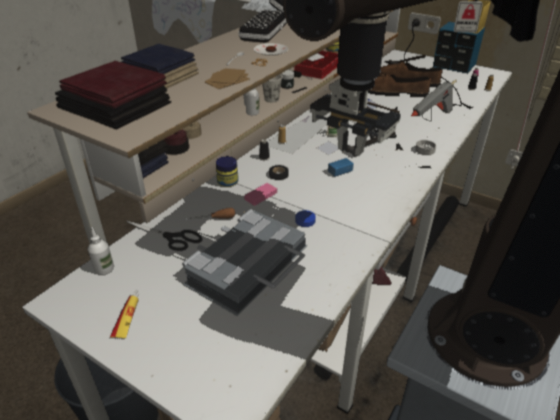

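```bash
python3 -c "
from plant import r
print(r.close_job())"
```

```text
the job is handed in; nothing more can be done
None
```

The job is handed in at about 51 s of the 210 s allowed: all four blanks on the table (one disc, two squares, the oblong) measured flat on their cavity floors, the cover is shut at its starting height, and the wax block was not touched.

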